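# Nest the parts bowls and gather the fittings beside the rotor rig

## Robot

A 7-joint arm with a two-finger parallel gripper is mounted at the origin on the work surface. World frame = base frame: x ahead of the robot, y to its left, z up, the work surface at z = 0. Lengths are in m, angles in rad, forces in N, time in s.
With the tool pointing down it reaches from about 0.375 to 0.925 m from the base axis. Payload 3.1 kg.
Tool frame: the origin (TCP) lies on the centre line of the jaws, within the pads' length; the fingertips stand 17 mm ahead of it and the grasp point (between the pads) lies 2 mm behind it (bot.finger_overhang is the distance from the TCP to the fingertips, in m); z points along the fingers, y is the direction in which the jaws open and shut (so a half turn about z gives the same grasp; the last joint's range is limited). The gripper opens to 85 mm and grips with 20 to 120 N. Pads are 22 mm wide; open, the fingers measure 114 mm over their backs; the gripper's body (76 mm by 85 mm) begins 54 mm behind the grasp point. The pads swing forward as they close: fully open they stand 13 mm farther back than shut.
Start: joints at [-1.308, 0.383, 0.044, 1.598, -0.018, 1.161, -0.05], TCP at [0.229, 0.608, 0.248] pointing down, gripper open.
Joint ranges: [-2.61, 2.61], [-0.41, 2.15], [-1.48, 1.57], [0, 2.5], [-1.57, 4.71], [0.05, 1.97], [-2.85, 2.85]. Speed limits (rad/s): [2.79, 2.79, 3.14, 3.14, 3.14, 3.14, 3.14].

## Interface

Orientations are given as a unit quaternion [x, y, z, w].
In Python, from station import bot gives the robot as it stands.
- The arm moves only by the tool servo_tool, never from a script. Its argument "steps" is one flat list of numbers, 7 for each row, row after row: the turn, a rotation vector about the world's x, y, z in rad, then the shift along the world's x, y, z in m, then the opening, from 0 (shut) to 1 (fully open). A call has 1 to 10 rows; each row is the pose to reach, as a shift and turn from the pose commanded when the call began; what a row does not reach only later rows make up. A row lasts 1/10 s, in which the tool goes at most 50 mm and 8.59 degrees, less where a joint would pass 70% of its speed; a pose out of reach is approached as far as the arm can. A call with a gripper value outside its range is refused whole. The fingers move at their own pace and stop on an object; "squeeze" is the grip in N (left out, the last holds). Time passes only in rows, so rows that repeat a pose let the fingers close. It gives the time, the measured TCP pose, the force and the opening at its end, in the units of the state.
- bot.read_state(): the state, without advancing time (a new reading comes with each control period).
- bot.read_camera(name): name is "scene" or "top"; returns a dict with "img" (384x512x3 uint8, red, green, blue), "fx", "fy", "cx", "cy" (pixels), "D" ([k1, k2, p1, p2, k3] as OpenCV has them; the pictures are not rectified), "extrinsics" (4x4, takes a point from camera to world coordinates). Camera axes: x right, y down, z forward; pixel columns grow to the right and rows downward; lengths in m; the calibration is good to about 2 mm. A picture is of the moment at which its call begins. There is no depth.
- bot.hand_in(): hands the job in, once; it reports no verdict.
The state is a dict: "time_s": time; "joint_positions": joint angles; "joint_velocities": joint speeds; "joint_efforts": joint torques, N m; "tool_pos": TCP position; "eef_rot": TCP orientation; "ft_force": force on the tool from outside, world axes, zero at the start; "moment": the same for the moment, N m; "opening": finger opening in m.
Only numpy, scipy, OpenCV 4.12 (cv2) and the standard library are available. Lean on these libraries where they do the work, as an engineer would, in place of code of your own. Each camera call takes 0.05 s, during which the arm holds its last target.

## Task

Clear up the parts beside the rotor rig: nest the four round parts bowls inside one another in order of size, grey, blue, yellow, orange, each standing flat on the floor of the next larger one with the grey one upright on the bench, and gather every metal fitting, including one that may lie in the grey bowl, inside the smallest (orange) bowl. There are four to six fittings. Leave the other things on the bench where they are.

Things in the scene. Friction and masses are not known exactly. Their poses are not given: they have to be found in the camera images.
- bowl_large: grey round parts bowl of moulded plastic, straight-sided, open at the top: outside diameter 196, height 40, wall 8 thick all round (the rim too), floor 5 thick, so 180 across inside; the foot is chamfered by 9. Origin: centre of its underside, z up. Loose. The largest and lowest; about 0.36 kg. A fitting may be lying in it at the start.
- bowl_medium: blue round parts bowl of moulded plastic, straight-sided, open at the top: outside diameter 160, height 52, wall 8 thick all round (the rim too), floor 5 thick, so 144 across inside; the foot is chamfered by 9. Origin: centre of its underside, z up. Loose. Second largest, about 0.28 kg. Standing in the grey bowl, its rim is 17 above the grey rim, with about 10 of sideways play all round.
- bowl_small: yellow round parts bowl of moulded plastic, straight-sided, open at the top: outside diameter 124, height 64, wall 8 thick all round (the rim too), floor 5 thick, so 108 across inside; the foot is chamfered by 9. Origin: centre of its underside, z up. Loose. Third, about 0.21 kg. Standing in the blue bowl, its rim is 17 above the blue rim, with about 10 of play all round.
- bowl_tiny: orange round parts bowl of moulded plastic, straight-sided, open at the top: outside diameter 88, height 76, wall 8 thick all round (the rim too), floor 5 thick, so 72 across inside; the foot is chamfered by 9. Origin: centre of its underside, z up. Loose. The narrowest and tallest, about 0.16 kg. Standing in the yellow bowl, its rim is 17 above the yellow rim, with about 10 of play all round.
- collar: shaft collar, a dark steel ring lying flat, outside diameter 30, bore 12, 12 high. Origin: centre of its underside, z along its axis. May be absent.
- coupling: shaft coupling, an aluminium sleeve with dark grooves standing on end, diameter 26, 28 high. Origin: centre of its lower end, z along its axis. May be absent.
- bracket: small aluminium L-bracket (probe holder): foot 32 (x) by 22 (y) by 7 thick, with an upright plate 8 thick and 22 wide at its -x end, 26 high in all. Origin: centre of the foot's underside, z up. The upright plate's middle is at x = -12. May be absent.
- block: steel clamp block 34 (x) by 16 (y) by 16 (z) with two dark holes. Origin: centre of its underside. May be absent.
- weight: brass balance weight, a disc with a small hole, diameter 26, 12 high, lying flat inside the grey bowl at the start. Origin: centre of its underside, z along its axis. May be absent.
- tape: bystander: green roll of tape lying flat, diameter 46, 19 high. Origin: centre of underside.
- battery: bystander: black and copper-coloured block battery 48 x 26 x 17. Origin: centre of underside.
- stick: bystander: red memory stick 53 x 18 x 9 with a white plug. Origin: underside of its red part.
- screwdriver: bystander: screwdriver 190 long lying just in front of the rotor rig, which is fixed along the back of the bench, 780 wide and 166 high, beyond everything that is handled. Origin: middle of its length, on the bench.
- nut: large steel hexagon nut lying flat, 24 across flats (28 across corners), 14 high; flats face along its own x axis and every 60 degrees from it. Origin: centre of its underside, z along its axis. May be absent.

How it is judged:
By the outcome, as a careful person would: the job done as asked, in the order asked, and still so for the second after the job is handed in, with the robot touching nothing.
Of collar, coupling, nut, bracket, block, weight only 4 to 6 are there at a start; the rules pass over those that are not, and their reading is None.
At some moment in a run one of collar, coupling, nut, bracket, block, weight, bowl_medium, bowl_small, bowl_tiny may be knocked a few centimetres aside while the robot is not near it.
It also fails if it takes over 210 s, if anything falls off the work surface, if the arm or the gripper's body presses on something with over 40 N, if the wrist force passes 120 N, or if a joint passes its speed limit or range.

## Working session

There is one attempt and no reset: what is moved stays moved. The work goes in short steps, Python scripts to look and compute and a tool call to move; the robot and the scene stay as the last step left them, time stands still between calls to the robot, and variables do not carry over. Pictures are saved under pics/ and viewed, and the job is handed in when it is done.

Besides the shell and the picture viewer there is one more tool, called after "Request:" by a JSON object that holds its "name" and its "arguments". servo_tool: Moves the arm, as the interface text tells. Its arguments: {"type":"object","properties":{"steps":{"type":"array","items":{"type":"number"}},"squeeze":{"type":"number"}},"required":["steps"]}

```bash
ls; mkdir -p pics
python3 - <<'E'
from station import bot
import cv2
s=bot.read_state();print(s)
for n in("scene","top"):
    c=bot.read_camera(n);cv2.imwrite(f"pics/{n}0.png",c["img"][:,:,::-1]);print({k:v for k,v in c.items() if k!="img"})
E
```

```text
pics
{'time_s': 0.0, 'joint_positions': array([-1.30780342,  0.38388501,  0.04384393,  1.59960411, -0.01793153,
        1.1611751 , -0.04991583]), 'joint_velocities': array([ 0.00113096,  0.00024458,  0.00091149, -0.00021234,  0.00017891,
        0.0011136 ,  0.00017457]), 'joint_efforts': array([-2.15354939e-04, -4.33468544e+01,  1.02462597e+00, -2.49510401e+01,
        1.05612687e-02,  1.15959815e-02,  3.31880592e-06]), 'tool_pos': array([0.22914161, 0.60730102, 0.24684097]), 'eef_rot': array([ 1.79398993e-01,  9.83775486e-01, -1.32722556e-03, -1.80495971e-04]), 'ft_force': array([-0.35368473, -0.11299837,  1.00017997]), 'moment': array([-0.01702516,  0.04384379, -0.04527506]), 'opening': 0.0855446969981059}
{'fx': 348.2186184654788, 'fy': 348.2186184654788, 'cx': 249.83423107290199, 'cy': 193.74718201745375, 'D': array([-0.06132538,  0.        ,  0.        ,  0.        ,  0.        ]), 'extrinsics': array([[ 0.26299655,  0.64572493, -0.71684875,  1.24442483],
       [ 0.96462777, -0.16208232,  0.20790045, -0.19044895],
       [ 0.01805799, -0.74616931, -0.66551128,  0.67256957],
       [ 0.        ,  0.        ,  0.        ,  1.        ]])}
{'fx': 473.34753812377187, 'fy': 473.34753812377187, 'cx': 260.2197114368769, 'cy': 196.4752046819376, 'D': array([-0.04727186,  0.        ,  0.        ,  0.        ,  0.        ]), 'extrinsics': array([[ 0.01420358, -0.99853393,  0.05223256,  0.48143734],
       [-0.99980929, -0.01488314, -0.01264421,  0.01878316],
       [ 0.01340306, -0.052043  , -0.9985549 ,  1.20250307],
       [ 0.        ,  0.        ,  0.        ,  1.        ]])}
```

View pics/scene0.png

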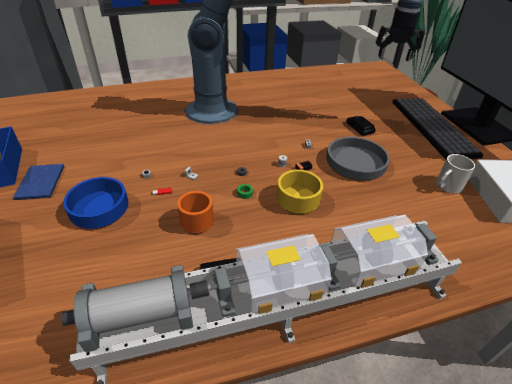

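```bash
python3 -c "
import cv2
i=cv2.imread('pics/top0.png');cv2.imwrite('pics/top0b.png',cv2.resize(i,(800,600),interpolation=cv2.INTER_CUBIC))"
```

```text
(no output)
```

View pics/top0b.png

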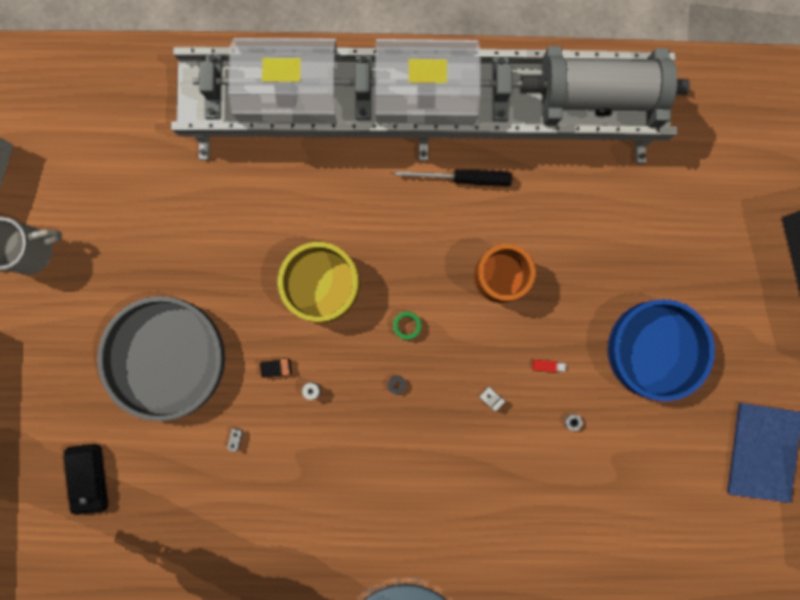

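The top view shows the grey bowl at (160,357), empty, with no brass weight visible. The other bowls are blue (662,350), yellow (318,281) and orange (506,272). There are five fittings: block (235,440), coupling (311,391), collar (398,385), bracket (492,400) and nut (574,423). I'll measure these now.

```bash
cat > h.py <<'E'
from station import bot
import cv2, numpy as np
from scipy.optimize import minimize
def snap(n,save=None):
    c=bot.read_camera(n)
    if save: cv2.imwrite(f"pics/{save}.png",c["img"][:,:,::-1])
    c["K"]=np.array([[c["fx"],0,c["cx"]],[0,c["fy"],c["cy"]],[0,0,1.]])
    T=np.linalg.inv(c["extrinsics"]); c["rv"]=cv2.Rodrigues(T[:3,:3])[0]; c["tv"]=T[:3,3].copy()
    return c
def proj(c,P): return cv2.projectPoints(np.asarray(P,float).reshape(-1,1,3),c["rv"],c["tv"],c["K"],c["D"])[0][:,0]
def back(c,uv,z=0):
    n=cv2.undistortPoints(np.array([[uv]],float),c["K"],c["D"])[0,0]
    E=c["extrinsics"]; d=E[:3,:3]@[n[0],n[1],1]; o=E[:3,3]
    return o+d*(z-o[2])/d[2]
def ring(r,z,n=48):
    t=np.arange(n)*2*np.pi/n
    return np.c_[r*np.cos(t),r*np.sin(t),np.full(n,z)]
def box(x0,x1,y0,y1,z0,z1): return np.array([[x,y,z] for x in(x0,x1) for y in(y0,y1) for z in(z0,z1)])
BOWL={"bowl_large":(.098,.040),"bowl_medium":(.080,.052),"bowl_small":(.062,.064),"bowl_tiny":(.044,.076)}
def bowlpts(n):
    R,h=BOWL[n]; return np.r_[ring(R,h),ring(R,.009),ring(R-.009,0)]
MODEL={n:[bowlpts(n)] for n in BOWL}
MODEL["collar"]=[np.r_[ring(.015,0),ring(.015,.012)]]
MODEL["coupling"]=[np.r_[ring(.013,0),ring(.013,.028)]]
MODEL["block"]=[box(-.017,.017,-.008,.008,0,.016)]
MODEL["bracket"]=[box(-.016,.016,-.011,.011,0,.007),box(-.016,-.008,-.011,.011,0,.026)]
nh=ring(.014,0,6); nh=nh@np.array([[np.cos(np.pi/6),np.sin(np.pi/6),0],[-np.sin(np.pi/6),np.cos(np.pi/6),0],[0,0,1]])
MODEL["nut"]=[np.r_[nh,nh+[0,0,.014]]]
def place(P,x,y,a,z=0):
    R=np.array([[np.cos(a),-np.sin(a),0],[np.sin(a),np.cos(a),0],[0,0,1]]); return P@R.T+[x,y,z]
S=8
def render(c,name,x,y,a,z,off,size):
    m=np.zeros(size,np.uint8)
    for P in MODEL[name]:
        uv=(proj(c,place(P,x,y,a,z))-off+.5)*S
        cv2.fillConvexPoly(m,cv2.convexHull(np.round(uv).astype(np.int32)),1)
    return m
def fit(c,mask,name,z=0,angles=(0,)):
    """mask: full image uint8 blob, fit pose by IoU"""
    ys,xs=np.nonzero(mask); u0,v0,u1,v1=xs.min()-6,ys.min()-6,xs.max()+7,ys.max()+7
    u0=max(u0,0);v0=max(v0,0)
    M=cv2.resize(mask[v0:v1,u0:u1],None,fx=S,fy=S,interpolation=cv2.INTER_NEAREST)
    off=np.array([u0,v0]); h=MODEL[name][0][:,2].max()
    p=back(c,(xs.mean(),ys.mean()),z+h/2)
    def f(q):
        r=render(c,name,q[0]/1e3,q[1]/1e3,q[2]/20,z,off,M.shape)
        return -float((r&M).sum())/max(1,(r|M).sum())
    best=None
    for a in angles:
        q0=np.array([p[0]*1e3,p[1]*1e3,a*20])
        o=minimize(f,q0,method="Nelder-Mead",options=dict(initial_simplex=q0+np.array([[0,0,0],[4,0,0],[0,4,0],[0,0,4 if len(angles)>1 else 1e-6]]),maxiter=150))
        if best is None or o.fun<best.fun: best=o
    q=best.x; return np.round([q[0],q[1],np.degrees(q[2]/20)],1),round(-best.fun,3)
def hsv(c): return cv2.cvtColor(c["img"],cv2.COLOR_RGB2HSV)
def blobs(mask,amin):
    n,l,st,ce=cv2.connectedComponentsWithStats(mask.astype(np.uint8))
    return [((l==i).astype(np.uint8),st[i,4],ce[i]) for i in range(1,n) if st[i,4]>=amin]
def fill(m):
    cs,_=cv2.findContours(m,cv2.RETR_EXTERNAL,cv2.CHAIN_APPROX_NONE); o=np.zeros_like(m); cv2.drawContours(o,cs,-1,1,-1); return o
E
python3 - <<'E'
from h import *
c=snap("top"); H=hsv(c)
for n,(u,v) in dict(grey=(68,230),greyin=(105,228),blue=(424,224),blued=(400,215),yel=(204,160),yd=(195,180),org=(338,160),orgin=(322,172),wood=(300,300),wood2=(150,130),shadow=(350,190),block=(150,281),coup=(195,249),coll=(256,247),brk=(314,256),nut=(366,270),shad2=(380,272)).items(): print(n,H[v,u])
i=c["img"][:,:,::-1]
def crop(u,v,r=20): return cv2.resize(i[v-r:v+r,u-r:u+r],(260,260),interpolation=cv2.INTER_NEAREST)
cv2.imwrite("pics/crops.png",np.vstack([np.hstack([crop(150,281),crop(199,250),crop(254,246)]),np.hstack([crop(315,256),crop(367,270),crop(102,228,40)])]))
E
```

```text
grey [30  8 32]
greyin [ 30   7 114]
blue [108 195 149]
blued [108 195  98]
yel [ 23 195  81]
yd [ 23 184 144]
org [ 13 158 157]
orgin [ 12 204 116]
wood [ 13 158 150]
wood2 [ 13 157 156]
shadow [ 13 160  91]
block [ 23  15 158]
coup [ 27  13 192]
coll [14 63 81]
brk [ 24  21 174]
nut [ 0  9 29]
shad2 [ 13 158 155]
```

View pics/crops.png

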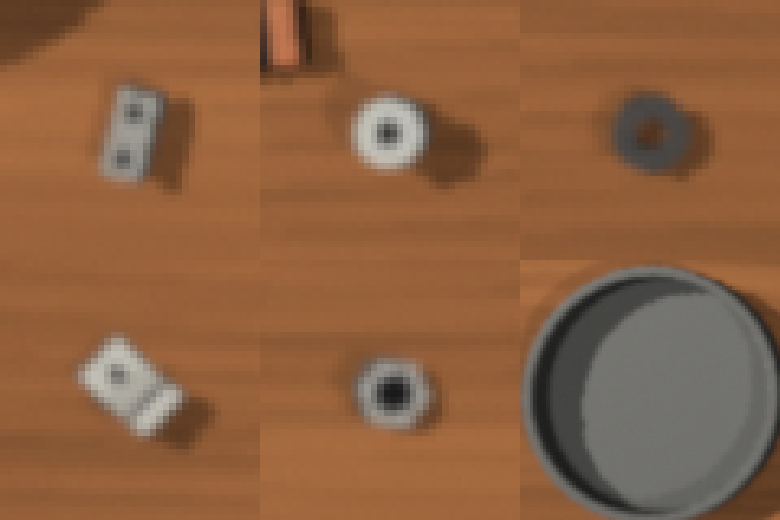

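The crops show all five fittings clearly, and the grey bowl is empty. Next I'll fit their poses.

```bash
cat >> h.py <<'E'
FIT=dict(block=(150,281),coupling=(199,250),collar=(254,246),bracket=(315,256),nut=(367,270))
def measure(names,c=None,z=None,save=None,near=None):
    z=z or {}; near=near or {}
    c=c or snap("top",save); H=hsv(c).astype(int); h,s,v=H[...,0],H[...,1],H[...,2]
    out={}
    for n in names:
        if n=="bowl_medium": m=(abs(h-108)<12)&(s>120)
        elif n=="bowl_small": m=(h>=19)&(h<=32)&(s>120)
        elif n=="bowl_tiny": m=(h<=16)&(s>182)
        elif n=="bowl_large": m=(s<70)
        else: m=(s<95)
        if n in BOWL:
            m=m.copy(); m[:115]=0; m[290:]=0
            bs=[(fill(b),a,ce) for b,a,ce in blobs(m,150)]
            if n=="bowl_medium": bs=[b for b in bs if b[2][1]<258] 
            if not bs: out[n]=None; continue
            b=max(bs,key=lambda b:b[0].sum())
            out[n]=fit(c,b[0],n,z.get(n,0))
        else:
            u=near.get(n,FIT[n]); bs=[b for b in blobs(m,25) if b[1]<400]
            b=min(bs,key=lambda b:np.hypot(*(b[2]-u))) if bs else None
            if b is None or np.hypot(*(b[2]-u))>40: out[n]=None; continue
            ang=dict(block=np.radians([0,45,90,135]),bracket=np.radians(range(0,360,45)),nut=np.radians([0,20,40])).get(n,(0,))
            out[n]=fit(c,fill(b[0]),n,0,ang)
    return c,out
E
python3 - <<'E'
from h import *
c,o=measure(list(BOWL)+list(FIT))
for k,v in o.items(): print(k,v)
im=c["img"].copy()
for k,v in o.items():
    for P in MODEL[k]:
        q=v[0]; uv=proj(c,place(P,q[0]/1e3,q[1]/1e3,np.radians(q[2])))
        cv2.polylines(im,[cv2.convexHull(np.round(uv).astype(np.int32))],True,(255,0,255),1)
cv2.imwrite("pics/fit0.png",cv2.resize(im[:,:,::-1],(800,600)))
s=bot.read_state();from scipy.spatial.transform import Rotation as R
print(s['tool_pos'],R.from_quat(s['eef_rot']).as_matrix().round(3).tolist())
E
```

```text
bowl_large (array([456.7, 393.1,   0. ]), np.float64(0.969))
bowl_medium (array([ 481.9, -402.8,   -0. ]), np.float64(0.946))
bowl_small (array([580.2, 144.1,   0. ]), np.float64(0.975))
bowl_tiny (array([ 597.9, -148.3,    0. ]), np.float64(0.965))
block (array([327.8, 277.4, 167.3]), np.float64(0.905))
coupling (array([408. , 155.9,   0. ]), np.float64(0.892))
collar (array([419.3,  18.8,  -0. ]), np.float64(0.891))
bracket (array([ 399.1, -134.6,   48.9]), np.float64(0.856))
nut (array([ 362.5, -268. ,   -4.8]), np.float64(0.894))
[0.22925599 0.60762247 0.24736723] [[-0.936, 0.353, -0.001], [0.353, 0.936, -0.002], [-0.0, -0.002, -1.0]]
```

View pics/fit0.png

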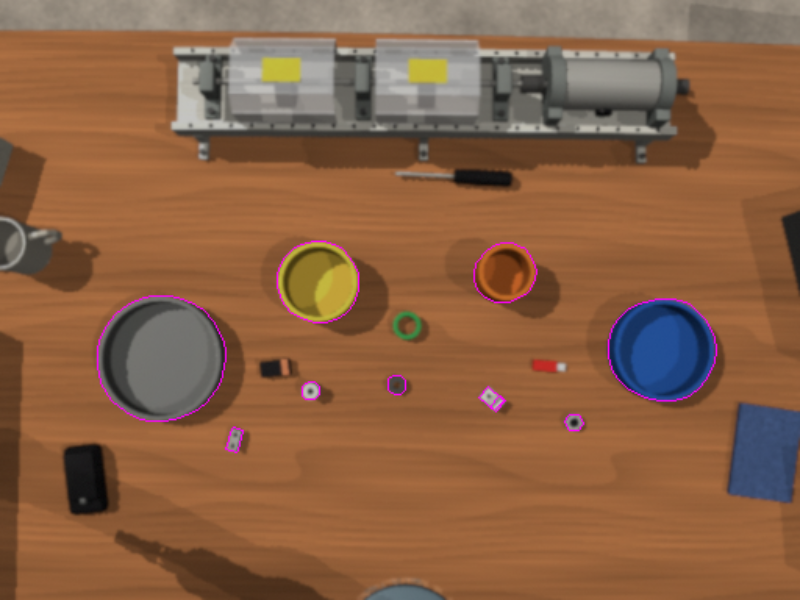

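Request:
{"name": "servo_tool", "arguments": {"steps": [0,0,-1.21,0.321,-0.358,0,0.4,0,0,-1.21,0.321,-0.358,0,0.4,0,0,-1.21,0.321,-0.358,0,0.4,0,0,-1.21,0.321,-0.358,0,0.4,0,0,-1.21,0.321,-0.358,0,0.4,0,0,-1.21,0.321,-0.358,0,0.4,0,0,-1.21,0.321,-0.358,0,0.4,0,0,-1.21,0.321,-0.358,0,0.4,0,0,-1.21,0.321,-0.358,0,0.4,0,0,-1.21,0.321,-0.358,0,0.4], "squeeze": 80}}

```text
time_s: 1.2
tool_pos: [0.5531, 0.2451, 0.2485]
eef_rot: [0.709, 0.705, -0.0, 0.001]
ft_force: [0.3, 0.1, 0.6]
opening: 0.0341
```

Request:
{"name": "servo_tool", "arguments": {"steps": [0,0,0,0,-0.45,0,0.4,0,0,0,0,-0.45,0,0.4,0,0,0,0,-0.45,0,0.4,0,0,0,0,-0.45,0,0.4,0,0,0,0,-0.45,0,0.4,0,0,0,0,-0.45,0,0.4,0,0,0,0,-0.45,0,0.4,0,0,0,0,-0.45,0,0.4,0,0,0,0,-0.45,0,0.4,0,0,0,0,-0.45,0,0.4]}}

```text
time_s: 2.2
tool_pos: [0.5475, -0.2108, 0.2492]
eef_rot: [0.712, 0.702, -0.002, 0.003]
ft_force: [-0.3, -0.2, 0.8]
opening: 0.0341
```

```bash
cat >> h.py <<'E'
from scipy.spatial.transform import Rotation as Rot
def st():
    s=bot.read_state(); M=Rot.from_quat(s["eef_rot"]).as_matrix()
    print("t",s["time_s"],"pos",s["tool_pos"].round(4),"jaw",round(float(np.degrees(np.arctan2(M[1,1],M[0,1]))),2),"tilt",M[:2,2].round(4),"F",s["ft_force"].round(1),"open",round(float(s["opening"]),4),"j7",s["joint_positions"][6].round(2)); return s
E
python3 -c "
from h import *
print(bot.finger_overhang); st(); print(measure(list(BOWL))[1])"
```

```text
0.017
t 2.2 pos [ 0.5475 -0.2108  0.2492] jaw -0.85 tilt [ 0.0002 -0.0068] F [-0.3 -0.2  0.8] open 0.0341 j7 0.46
{'bowl_large': (array([ 553. , -367.3,   -0. ]), np.float64(0.467)), 'bowl_medium': (array([ 428., -506.,    0.]), np.float64(0.477)), 'bowl_small': (array([579.6, 143.8,   0. ]), np.float64(0.978)), 'bowl_tiny': (array([ 597.6, -148.3,    0. ]), np.float64(0.965))}
```

Request:
{"name": "servo_tool", "arguments": {"steps": [0,0,0,-0.144,-0.203,0,0.4,0,0,0,-0.144,-0.203,0,0.4,0,0,0,-0.144,-0.203,0,0.4,0,0,0,-0.144,-0.203,0,0.4,0,0,0,-0.144,-0.203,0,0.4,0,0,0,-0.144,-0.203,-0.05,0.4,0,0,0,-0.144,-0.203,-0.1,0.4,0,0,0,-0.144,-0.203,-0.148,0.4,0,0,0,-0.144,-0.203,-0.148,0.4,0,0,0,-0.144,-0.203,-0.148,0.4]}}

```text
time_s: 3.25
tool_pos: [0.4068, -0.4015, 0.0998]
eef_rot: [0.706, 0.708, -0.0, -0.001]
ft_force: [0.7, -0.2, 0.1]
opening: 0.0341
```

```bash
python3 -c "
from h import *
st();c=snap('scene','s1');i=c['img'][150:260,20:220,::-1];cv2.imwrite('pics/s1c.png',cv2.resize(i,(800,440),interpolation=cv2.INTER_CUBIC))
uv=proj(c,place(bowlpts('bowl_medium'),.4819,-.4028,0));m=np.zeros(c['img'].shape[:2],np.uint8);cv2.fillConvexPoly(m,cv2.convexHull(uv.round().astype(np.int32)),1);H=hsv(c).astype(int);b=(abs(H[...,0]-108)<12)&(H[...,1]>120);b[:, 200:]=0;b[:175]=0;b[:,:62]=0
b=b.astype(np.uint8);print(np.nonzero(m)[1].min(),np.nonzero(m)[1].max(),np.nonzero(m)[0].min(),np.nonzero(m)[0].max(),np.nonzero(b)[1].min(),np.nonzero(b)[1].max(),np.nonzero(b)[0].min(),np.nonzero(b)[0].max())"
```

```text
t 3.25 pos [ 0.4068 -0.4015  0.0998] jaw 0.1 tilt [-0.0018  0.0016] F [ 0.7 -0.2  0.1] open 0.0341 j7 1.05
62 127 177 229 63 127 177 228
```

View pics/s1c.png

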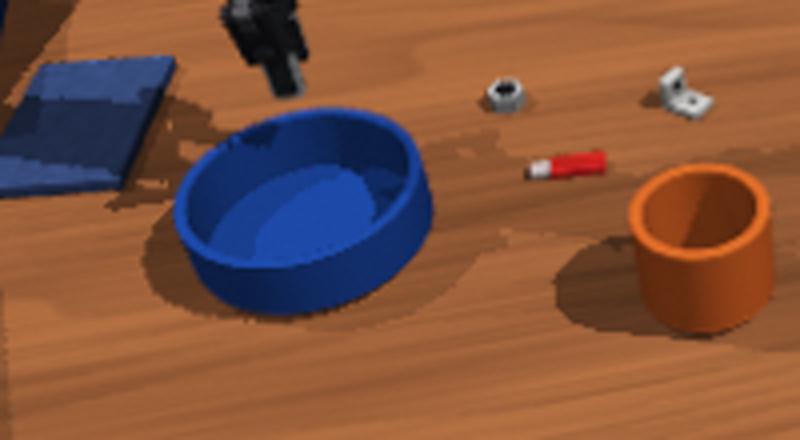

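The scene view agrees with the blue fit, and the gripper is above its near rim. I'll descend and grip.

Request:
{"name": "servo_tool", "arguments": {"steps": [0,0,0,0,0,-0.025,0.4,0,0,0,0,0,-0.046,0.4,0,0,0,0,0,-0.046,0.4,0,0,0,0,0,-0.046,0,0,0,0,0,0,-0.046,0,0,0,0,0,0,-0.046,0,0,0,0,0,0,-0.046,0,0,0,0,0,0,-0.046,0,0,0,0,0,0,-0.046,0], "squeeze": 80}}

```text
time_s: 4.2
tool_pos: [0.4077, -0.4046, 0.0572]
eef_rot: [0.707, 0.707, 0.0, 0.002]
ft_force: [-2.0, 0.4, 7.3]
opening: 0.0055
```

Request:
{"name": "servo_tool", "arguments": {"steps": [0,0,0,0,0,0.01,0,0,0,0,0,0,0.03,0,0,0,0,0,0,0.05,0,0,0,0,0,0,0.05,0,0,0,0,0,0,0.05,0]}}

```text
time_s: 4.7
tool_pos: [0.4067, -0.4027, 0.1047]
eef_rot: [0.707, 0.707, 0.0, 0.0]
ft_force: [-0.2, -0.4, -3.0]
opening: 0.006
```

```bash
python3 -c "
from h import *
st();c=snap('scene','s2');i=c['img'][130:240,20:220,::-1];cv2.imwrite('pics/s2c.png',cv2.resize(i,(800,440),interpolation=cv2.INTER_CUBIC))"
```

```text
t 4.7 pos [ 0.4067 -0.4027  0.1047] jaw 0.03 tilt [ 0.001  -0.0003] F [-0.2 -0.4 -3. ] open 0.006 j7 1.05
```

View pics/s2c.png

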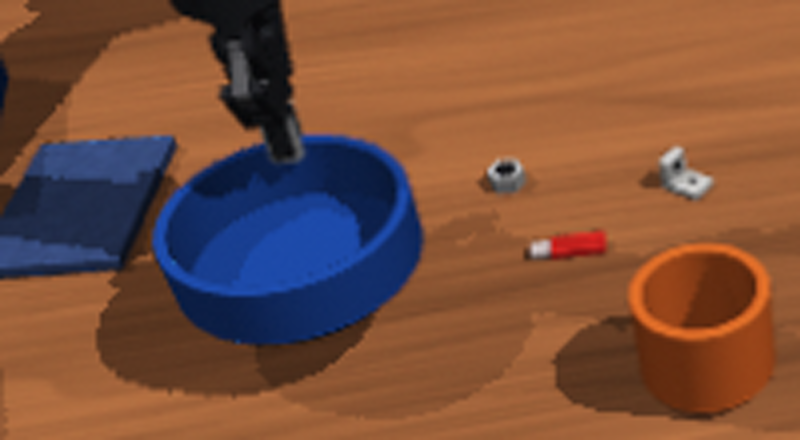

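Request:
{"name": "servo_tool", "arguments": {"steps": [0,0,0,0,0,0.04,0,0,0,0,0,0.02,0.08,0,0,0,0,0.03,0.055,0.1,0,0,0,0,0.06,0.095,0.1,0,0,0,0,0.08,0.135,0.1,0,0,0,0,0.1,0.175,0.1,0,0,0,0,0.115,0.215,0.1,0,0,0,0,0.12,0.255,0.1,0,0,0,0,0.12,0.295,0.1,0,0,0,0,0.12,0.335,0.1,0]}}

```text
time_s: 5.75
tool_pos: [0.5251, -0.0659, 0.2027]
eef_rot: [0.707, 0.707, -0.001, -0.001]
ft_force: [-0.5, 0.5, -2.4]
opening: 0.0058
```

Request:
{"name": "servo_tool", "arguments": {"steps": [0,0,0,0,0.04,0,0,0,0,0,0,0.08,0,0,0,0,0,0,0.12,0,0,0,0,0,0,0.16,0,0,0,0,0,0,0.2,0,0,0,0,0,-0.01,0.24,0,0,0,0,0,-0.03,0.28,0,0,0,0,0,-0.05,0.32,0,0,0,0,0,-0.07,0.355,0,0,0,0,0,-0.09,0.39,0,0]}}

```text
time_s: 6.75
tool_pos: [0.4342, 0.323, 0.2026]
eef_rot: [0.707, 0.707, -0.002, -0.0]
ft_force: [0.9, 0.5, -2.5]
opening: 0.0052
```

Request:
{"name": "servo_tool", "arguments": {"steps": [0,0,0,-0.02,0.03,0,0,0,0,0,-0.04,0.055,0,0,0,0,0,-0.053,0.065,0,0,0,0,0,-0.055,0.071,0,0,0,0,0,-0.055,0.071,0,0,0,0,0,-0.055,0.071,0,0]}}

```text
time_s: 7.35
tool_pos: [0.3825, 0.3916, 0.2037]
eef_rot: [0.708, 0.706, -0.001, 0.001]
ft_force: [0.1, 0.0, -2.9]
opening: 0.0055
```

```bash
python3 -c "
from h import *
st();c=snap('scene','s3');cv2.imwrite('pics/s3c.png',cv2.resize(c['img'][:,:,::-1],(800,600)));c=snap('top','t3');cv2.imwrite('pics/t3c.png',cv2.resize(c['img'][150:310,20:220,::-1],(800,640))[:600])"
```

```text
t 7.35 pos [0.3825 0.3916 0.2037] jaw -0.14 tilt [ 0.     -0.0016] F [ 0.1  0.  -2.9] open 0.0055 j7 -0.78
```

View pics/s3c.png

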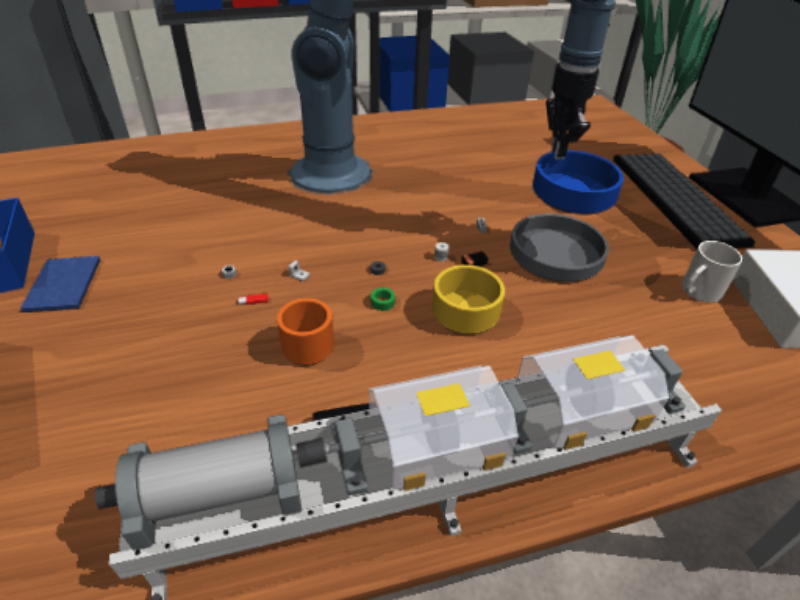

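View pics/t3c.png

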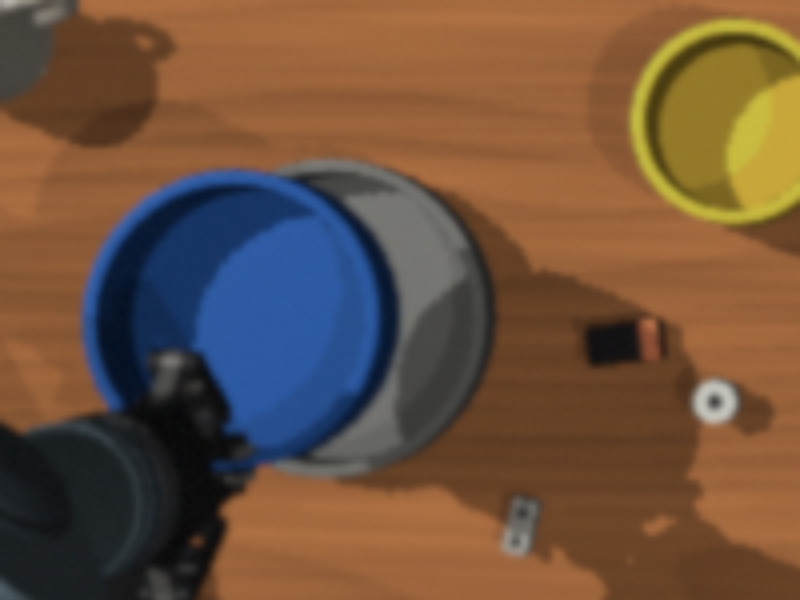

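Request:
{"name": "servo_tool", "arguments": {"steps": [0,0,0,-0.001,0.001,-0.03,0,0,0,0,-0.001,0.001,-0.06,0,0,0,0,-0.001,0.001,-0.09,0,0,0,0,-0.001,0.001,-0.11,0,0,0,0,-0.001,0.001,-0.125,0,0,0,0,-0.001,0.001,-0.13,0,0,0,0,-0.001,0.001,-0.13,0]}}

```text
time_s: 8.15
tool_pos: [0.3809, 0.3937, 0.074]
eef_rot: [0.707, 0.707, -0.0, 0.0]
ft_force: [0.4, -0.1, -3.0]
opening: 0.0057
```

Request:
{"name": "servo_tool", "arguments": {"steps": [0,0,0,0,0,-0.004,0,0,0,0,0,0,-0.008,0,0,0,0,0,0,-0.011,0,0,0,0,0,0,-0.011,0]}}

```text
time_s: 8.55
tool_pos: [0.3804, 0.3943, 0.0633]
eef_rot: [0.707, 0.707, 0.0, -0.0]
ft_force: [-0.3, 0.3, -2.5]
opening: 0.0057
```

```bash
python3 -c "
from h import *
st();c=snap('scene','s4');cv2.imwrite('pics/s4c.png',cv2.resize(c['img'][80:200,300:460,::-1],(800,600),interpolation=cv2.INTER_CUBIC))"
```

```text
t 8.55 pos [0.3804 0.3943 0.0633] jaw 0.02 tilt [0.0001 0.0002] F [-0.3  0.3 -2.5] open 0.0057 j7 -0.7
```

View pics/s4c.png

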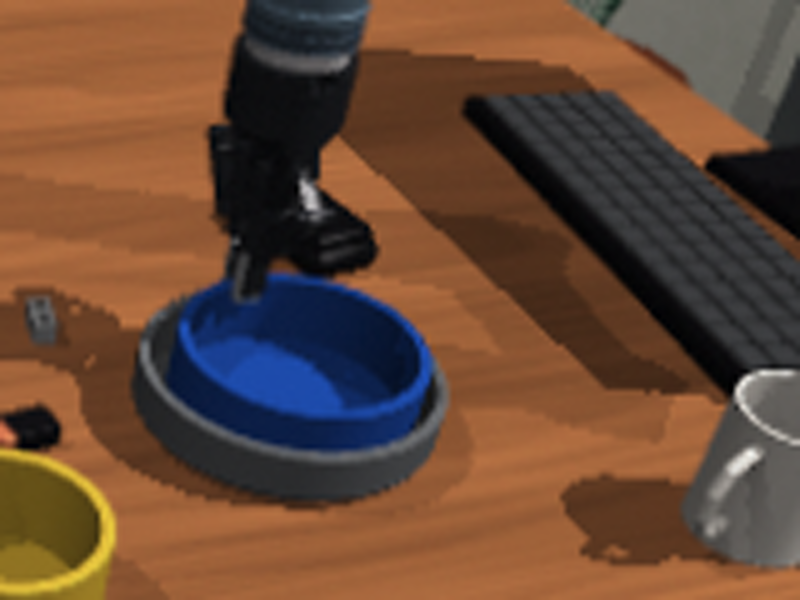

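Request:
{"name": "servo_tool", "arguments": {"steps": [0,0,0,0,0,-0.002,0,0,0,0,0,0,-0.003,0,0,0,0,0,0,-0.003,0]}}

```text
time_s: 8.9
tool_pos: [0.3807, 0.3946, 0.0622]
eef_rot: [0.707, 0.707, -0.0, -0.001]
ft_force: [-2.5, -3.1, 9.8]
opening: 0.0059
```

Request:
{"name": "servo_tool", "arguments": {"steps": [0,0,0,0,0,0.001,0.25,0,0,0,0,0,0.001,0.25,0,0,0,0,0,0.001,0.25,0,0,0,0,0,0.03,0.3,0,0,0,0,0,0.06,0.3,0,0,0,0,0,0.1,0.3,0,0,0,0,0,0.14,0.4,0,0,0,0,0,0.14,0.4]}}

```text
time_s: 9.7
tool_pos: [0.384, 0.3976, 0.2067]
eef_rot: [0.707, 0.707, 0.007, -0.001]
ft_force: [0.8, 0.7, 0.4]
opening: 0.0342
```

Request:
{"name": "servo_tool", "arguments": {"steps": [0,0,0,0.04,-0.04,0,0.4,0,0,0,0.07,-0.08,0,0.4,0,0,0,0.1,-0.12,0,0.4,0,0,0,0.12,-0.16,0,0.4,0,0,0,0.12,-0.2,0,0.4,0,0,0,0.12,-0.25,0,0.4,0,0,0,0.12,-0.3,0,0.4,0,0,0,0.12,-0.35,0,0.4,0,0,0,0.12,-0.39,0,0.4,0,0,0,0.12,-0.39,0,0.4]}}

```text
time_s: 10.7
tool_pos: [0.4996, -0.004, 0.2]
eef_rot: [0.711, 0.703, -0.001, 0.001]
ft_force: [0.1, 0.8, 0.1]
opening: 0.034
```

```bash
python3 -c "
from h import *
st();c,o=measure(['bowl_medium','bowl_small','bowl_tiny'],z={'bowl_medium':.005},save='t5');print(o)
cv2.imwrite('pics/t5c.png',cv2.resize(c['img'][:,:,::-1],(800,600)))"
```

```text
t 10.7 pos [ 0.4996 -0.004   0.2   ] jaw -0.71 tilt [-0.0002 -0.0029] F [0.1 0.8 0.1] open 0.034 j7 0.03
{'bowl_medium': (array([456.1, 399.7,   0. ]), np.float64(0.97)), 'bowl_small': (array([580.2, 143.8,   0. ]), np.float64(0.975)), 'bowl_tiny': (array([ 597.8, -148.3,    0. ]), np.float64(0.965))}
```

View pics/t5c.png

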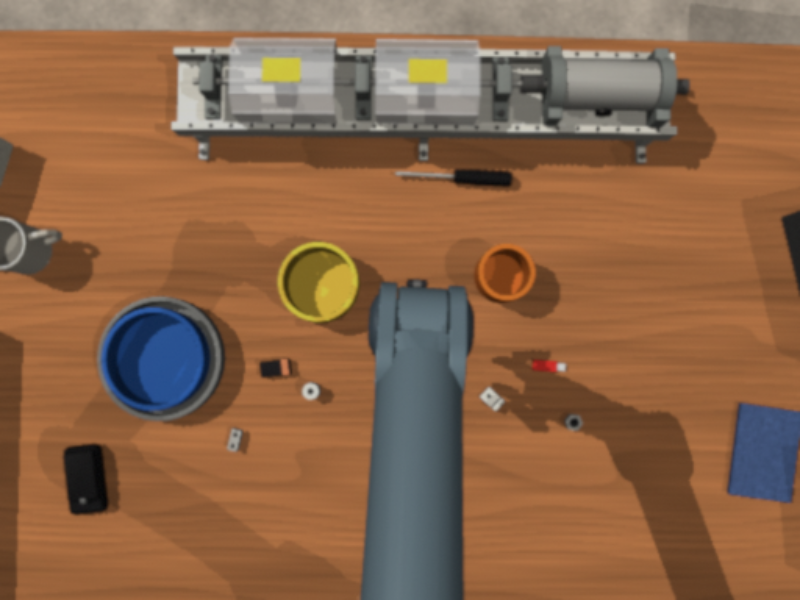

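Blue is standing in grey, 6 mm off centre, which is within the play. Yellow is next.

Request:
{"name": "servo_tool", "arguments": {"steps": [0,0,0,0.022,0.04,0,0.4,0,0,0,0.022,0.08,0,0.4,0,0,0,0.022,0.12,0,0.4,0,0,0,0.022,0.14,0,0.4,0,0,0,0.022,0.14,-0.03,0.4,0,0,0,0.022,0.14,-0.06,0.4,0,0,0,0.022,0.14,-0.085,0.4,0,0,0,0.022,0.14,-0.085,0.4,0,0,0,0.022,0.14,-0.085,0.4]}}

```text
time_s: 11.65
tool_pos: [0.5219, 0.1453, 0.1148]
eef_rot: [0.706, 0.708, -0.001, -0.0]
ft_force: [-0.2, 0.4, 0.1]
opening: 0.0343
```

```bash
python3 -c "
from h import *
st();c=snap('scene','s6');uv=proj(c,place(bowlpts('bowl_small'),.5802,.1438,0)).round().astype(int);H=hsv(c).astype(int);b=(H[...,0]>=19)&(H[...,0]<=32)&(H[...,1]>120);b[:150]=0;b[225:]=0;v,u=np.nonzero(b);print(uv.min(0),uv.max(0),u.min(),v.min(),u.max(),v.max())
cv2.imwrite('pics/s6c.png',cv2.resize(c['img'][120:240,240:400,::-1],(800,600),interpolation=cv2.INTER_CUBIC))"
```

```text
t 11.65 pos [0.5219 0.1453 0.1148] jaw 0.11 tilt [-0.0013 -0.0005] F [-0.2  0.4  0.1] open 0.0343 j7 -0.13
[276 169] [323 213] 237 169 389 224
```

View pics/s6c.png

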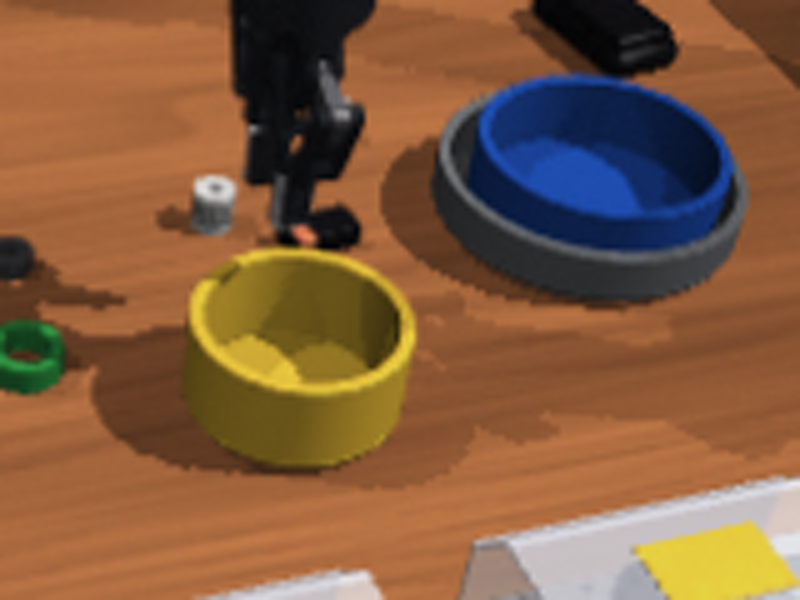

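The gripper is over yellow's near rim and clear of the battery.

Request:
{"name": "servo_tool", "arguments": {"steps": [0,0,0,0,-0.001,-0.025,0.4,0,0,0,0,-0.001,-0.049,0.4,0,0,0,0,-0.001,-0.049,0.4,0,0,0,0,-0.001,-0.049,0,0,0,0,0,-0.001,-0.049,0,0,0,0,0,-0.001,-0.049,0,0,0,0,0,-0.001,-0.049,0,0,0,0,0,-0.001,-0.049,0,0,0,0,0,-0.001,-0.049,0]}}

```text
time_s: 12.6
tool_pos: [0.524, 0.1436, 0.0683]
eef_rot: [0.707, 0.707, 0.002, 0.0]
ft_force: [-1.2, -0.8, 6.9]
opening: 0.0064
```

Request:
{"name": "servo_tool", "arguments": {"steps": [0,0,0,0,0,0.02,0,0,0,0,0,0,0.05,0,0,0,0,0,0,0.08,0,0,0,0,0,0,0.11,0,0,0,0,0,0,0.14,0,0,0,0,0,0,0.14,0]}}

```text
time_s: 13.2
tool_pos: [0.5258, 0.1439, 0.211]
eef_rot: [0.707, 0.707, 0.005, 0.002]
ft_force: [0.5, 0.1, -2.1]
opening: 0.0063
```

```bash
python3 -c "
from h import *
st();print(measure(['bowl_medium','bowl_tiny','block','bracket','nut','collar','coupling'],z={'bowl_medium':.005},save='t7')[1])
c=snap('scene','s7');cv2.imwrite('pics/s7c.png',cv2.resize(c['img'][80:230,240:440,::-1],(800,600),interpolation=cv2.INTER_CUBIC))"
```

```text
t 13.2 pos [0.5258 0.1439 0.211 ] jaw -0.02 tilt [0.0091 0.0047] F [ 0.5  0.1 -2.1] open 0.0063 j7 -0.21
{'bowl_medium': (array([455.8, 399.5,   0. ]), np.float64(0.968)), 'bowl_tiny': (array([ 597.8, -148.3,   -0. ]), np.float64(0.964)), 'block': None, 'bracket': (array([ 399.4, -134.3,   49.2]), np.float64(0.848)), 'nut': (array([ 362.5, -267.4,   51.9]), np.float64(0.912)), 'collar': (array([419.3,  18.8,  -0. ]), np.float64(0.891)), 'coupling': None}
```

View pics/s7c.png

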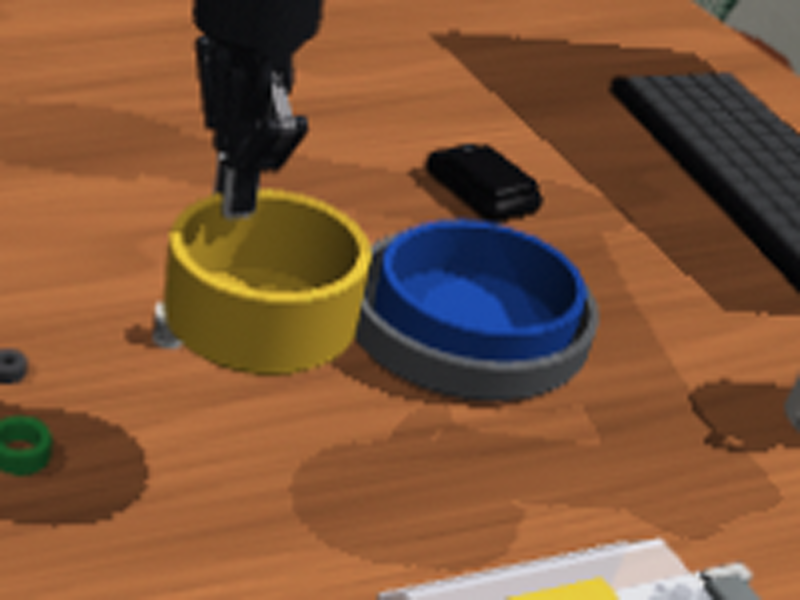

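Request:
{"name": "servo_tool", "arguments": {"steps": [0,0,0,-0.015,0.035,0,0,0,0,0,-0.03,0.07,0,0,0,0,0,-0.05,0.105,0,0,0,0,0,-0.065,0.14,0,0,0,0,0,-0.08,0.175,0,0,0,0,0,-0.1,0.21,0,0,0,0,0,-0.115,0.24,0,0,0,0,0,-0.123,0.256,0,0,0,0,0,-0.123,0.256,0,0,0,0,0,-0.123,0.256,0,0]}}

```text
time_s: 14.3
tool_pos: [0.3999, 0.3971, 0.205]
eef_rot: [0.707, 0.707, -0.001, 0.001]
ft_force: [1.3, -1.1, -2.2]
opening: 0.0065
```

Request:
{"name": "servo_tool", "arguments": {"steps": [0,0,0,0,0,-0.03,0,0,0,0,0,0,-0.06,0,0,0,0,0,0,-0.09,0,0,0,0,0,0,-0.11,0,0,0,0,0,0,-0.117,0,0,0,0,0,0,-0.117,0,0,0,0,0,0,-0.117,0]}}

```text
time_s: 15.0
tool_pos: [0.4011, 0.3987, 0.0903]
eef_rot: [0.708, 0.706, 0.001, 0.0]
ft_force: [-0.7, -0.5, -1.7]
opening: 0.0064
```

```bash
python3 -c "
from h import *
st()
c=snap('scene','s8');cv2.imwrite('pics/s8c.png',cv2.resize(c['img'][80:200,300:460,::-1],(800,600),interpolation=cv2.INTER_CUBIC))"
```

```text
t 15.0 pos [0.4011 0.3987 0.0903] jaw -0.12 tilt [0.0017 0.001 ] F [-0.7 -0.5 -1.7] open 0.0064 j7 -0.68
```

View pics/s8c.png

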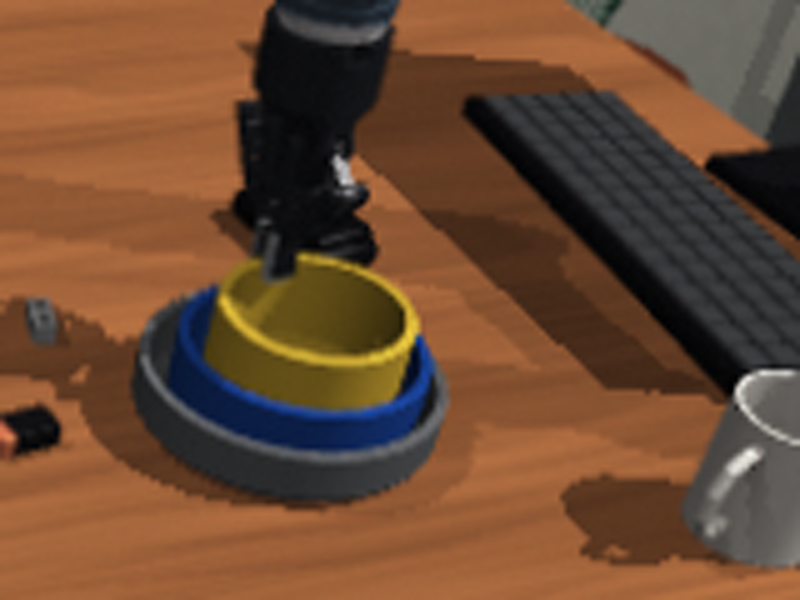

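Yellow is inside blue. Now I'll lower it until it makes contact.

Request:
{"name": "servo_tool", "arguments": {"steps": [0,0,0,0,0,-0.004,0,0,0,0,0,0,-0.008,0,0,0,0,0,0,-0.0115,0,0,0,0,0,0,-0.0115,0]}}

```text
time_s: 15.45
tool_pos: [0.3995, 0.3996, 0.0783]
eef_rot: [0.707, 0.707, 0.0, -0.0]
ft_force: [-0.5, -0.4, 2.4]
opening: 0.0067
```

Request:
{"name": "servo_tool", "arguments": {"steps": [0,0,0,0,0,-0.0015,0,0,0,0,0,0,-0.0015,0]}}

```text
time_s: 15.65
tool_pos: [0.3995, 0.3996, 0.0783]
eef_rot: [0.707, 0.707, -0.0, -0.001]
ft_force: [-4.0, -2.6, 10.8]
opening: 0.0064
```

Request:
{"name": "servo_tool", "arguments": {"steps": [0,0,0,0,0,0.001,0.25,0,0,0,0,0,0.001,0.25,0,0,0,0,0,0.001,0.25,0,0,0,0,0,0.03,0.3,0,0,0,0,0,0.06,0.3,0,0,0,0,0,0.1,0.3,0,0,0,0,0,0.13,0.4,0,0,0,0.03,-0.04,0.13,0.4,0,0,0,0.06,-0.08,0.13,0.4,0,0,0,0.09,-0.12,0.13,0.4]}}

```text
time_s: 16.65
tool_pos: [0.4903, 0.2784, 0.2067]
eef_rot: [0.706, 0.708, 0.001, 0.0]
ft_force: [1.3, -0.3, -0.6]
opening: 0.034
```

Request:
{"name": "servo_tool", "arguments": {"steps": [0,0,0,0.015,-0.04,0,0.4,0,0,0,0.03,-0.09,0,0.4,0,0,0,0.045,-0.14,0,0.4,0,0,0,0.055,-0.19,0,0.4,0,0,0,0.065,-0.24,0,0.4,0,0,0,0.068,-0.29,0,0.4,0,0,0,0.069,-0.34,0,0.4,0,0,0,0.069,-0.39,0,0.4,0,0,0,0.069,-0.427,0,0.4,0,0,0,0.069,-0.427,0,0.4]}}

```text
time_s: 17.65
tool_pos: [0.5565, -0.1581, 0.2069]
eef_rot: [0.712, 0.702, -0.002, 0.002]
ft_force: [-1.5, -0.0, -0.1]
opening: 0.034
```

```bash
python3 -c "
from h import *
st();c,o=measure(['bowl_small','bowl_tiny'],z={'bowl_small':.010},save='t9');print(o)
cv2.imwrite('pics/t9c.png',cv2.resize(c['img'][:,:,::-1],(800,600)))
c=snap('scene','s9');cv2.imwrite('pics/s9c.png',cv2.resize(c['img'][:,:,::-1],(800,600)));uv=proj(c,place(bowlpts('bowl_tiny'),.5978,-.1483,0)).round().astype(int);print(uv.min(0),uv.max(0))"
```

```text
t 17.65 pos [ 0.5565 -0.1581  0.2069] jaw -0.78 tilt [ 0.0007 -0.0062] F [-1.5 -0.  -0.1] open 0.034 j7 0.4
{'bowl_small': (array([457. , 402.4,   0. ]), np.float64(0.961)), 'bowl_tiny': (array([ 597.8, -146.9,    0. ]), np.float64(0.766))}
[176 190] [213 233]
```

View pics/t9c.png

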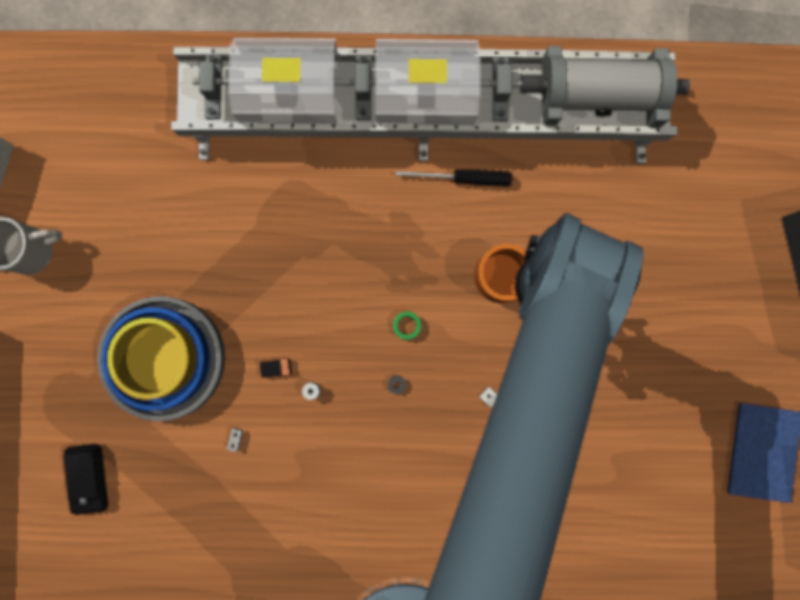

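View pics/s9c.png

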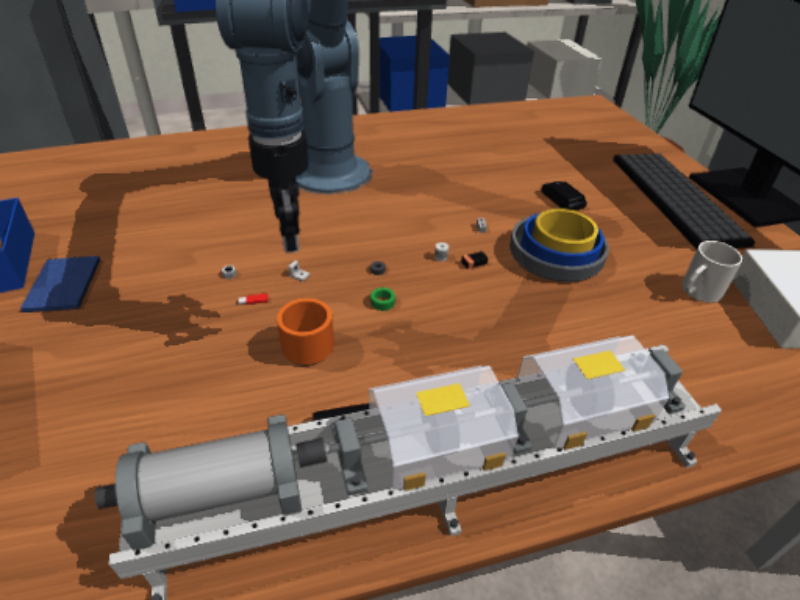

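Yellow is nested and orange hasn't moved, so I'll descend onto orange's rim.

Request:
{"name": "servo_tool", "arguments": {"steps": [0,0,0,0,0,-0.03,0.4,0,0,0,0,0,-0.06,0.4,0,0,0,0,0,-0.08,0.4,0,0,0,0,0,-0.08,0.4,0,0,0,0,0,-0.105,0.4,0,0,0,0,0,-0.127,0.4,0,0,0,0,0,-0.127,0.4]}}

```text
time_s: 18.45
tool_pos: [0.557, -0.1454, 0.0774]
eef_rot: [0.706, 0.708, -0.001, -0.002]
ft_force: [0.3, 0.9, -0.0]
opening: 0.0339
```

Request:
{"name": "servo_tool", "arguments": {"steps": [0,0,0,0,0,0,0,0,0,0,0,0,0,0,0,0,0,0,0,0,0,0,0,0,0,0,0,0,0,0,0,0,0,0,0,0,0,0,0,0,0,0]}}

```text
time_s: 19.05
tool_pos: [0.5598, -0.1478, 0.081]
eef_rot: [0.707, 0.707, 0.001, 0.001]
ft_force: [-1.4, 0.8, 6.2]
opening: 0.0064
```

Request:
{"name": "servo_tool", "arguments": {"steps": [0,0,0,0,0,0.02,0,0,0,0,0,0,0.05,0,0,0,0,0,0,0.08,0,0,0,0,0,0,0.11,0,0,0,0,0,0,0.14,0,0,0,0,0,0,0.14,0]}}

```text
time_s: 19.65
tool_pos: [0.5614, -0.1493, 0.224]
eef_rot: [0.707, 0.707, 0.003, 0.004]
ft_force: [0.9, -1.0, -0.4]
opening: 0.0066
```

```bash
python3 -c "
from h import *
st()
c=snap('scene','s10');cv2.imwrite('pics/s10c.png',cv2.resize(c['img'][:,:,::-1],(800,600)))"
```

```text
t 19.65 pos [ 0.5614 -0.1493  0.224 ] jaw -0.03 tilt [ 0.0096 -0.001 ] F [ 0.9 -1.  -0.4] open 0.0066 j7 0.39
```

View pics/s10c.png

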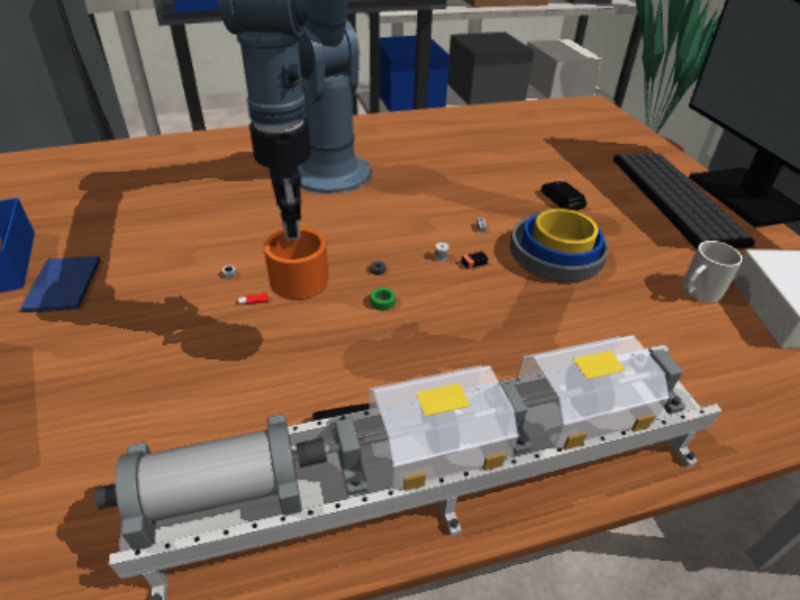

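Request:
{"name": "servo_tool", "arguments": {"steps": [0,0,0,0,0.04,0,0,0,0,0,0,0.08,0,0,0,0,0,0,0.12,0,0,0,0,0,0,0.16,0,0,0,0,0,0,0.2,0,0,0,0,0,-0.01,0.24,0,0,0,0,0,-0.02,0.28,0,0,0,0,0,-0.03,0.32,0,0,0,0,0,-0.05,0.36,0,0,0,0,0,-0.07,0.4,0,0]}}

```text
time_s: 20.7
tool_pos: [0.4864, 0.2529, 0.2171]
eef_rot: [0.707, 0.707, -0.002, -0.0]
ft_force: [0.2, -0.1, -2.5]
opening: 0.0065
```

Request:
{"name": "servo_tool", "arguments": {"steps": [0,0,0,-0.02,0.04,0,0,0,0,0,-0.04,0.08,0,0,0,0,0,-0.06,0.12,0,0,0,0,0,-0.068,0.14,0,0,0,0,0,-0.0695,0.15,0,0,0,0,0,-0.0695,0.15,0,0,0,0,0,-0.0695,0.15,-0.03,0,0,0,0,-0.0695,0.15,-0.04,0,0,0,0,-0.0695,0.15,-0.04,0]}}

```text
time_s: 21.6
tool_pos: [0.4187, 0.3983, 0.1766]
eef_rot: [0.708, 0.706, -0.003, 0.001]
ft_force: [0.8, -0.5, -2.0]
opening: 0.0065
```

```bash
python3 -c "
from h import *
st()
c=snap('scene','s11');cv2.imwrite('pics/s11c.png',cv2.resize(c['img'][80:200,300:460,::-1],(800,600),interpolation=cv2.INTER_CUBIC))
c=snap('top','t11');cv2.imwrite('pics/t11c.png',cv2.resize(c['img'][170:290,30:190,::-1],(800,600),interpolation=cv2.INTER_CUBIC))"
```

```text
t 21.6 pos [0.4187 0.3983 0.1766] jaw -0.21 tilt [-0.0036 -0.0057] F [ 0.8 -0.5 -2. ] open 0.0065 j7 -0.7
```

View pics/s11c.png

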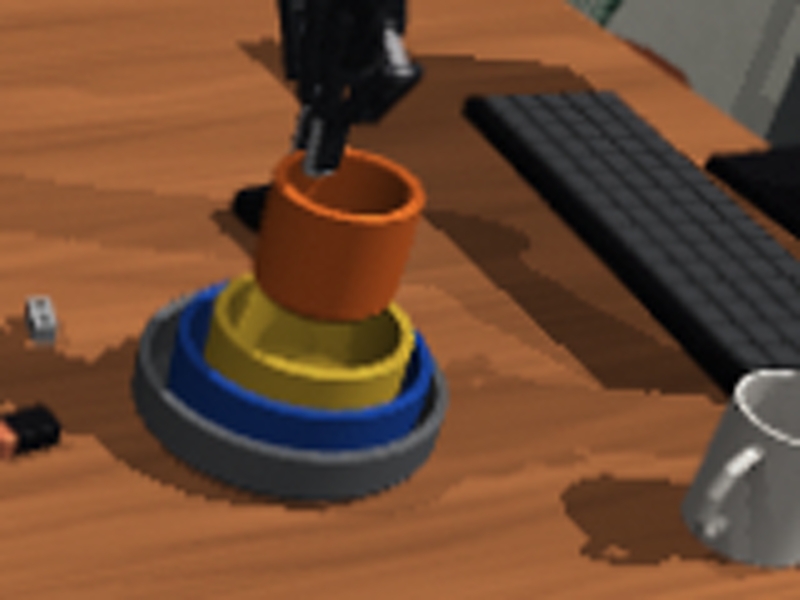

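View pics/t11c.png

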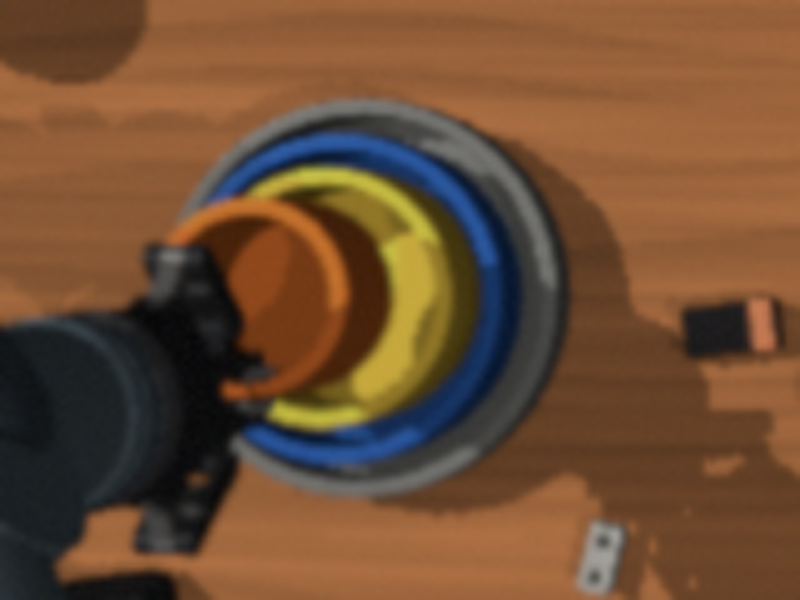

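```bash
python3 -c "
from h import *
st()
c=snap('scene');im=c['img'].copy()
uv=proj(c,place(bowlpts('bowl_tiny'),.457,.402,0,.178-.081)).round().astype(np.int32)
cv2.polylines(im,[cv2.convexHull(uv)],True,(255,0,255),1)
cv2.imwrite('pics/s12c.png',cv2.resize(im[80:200,300:460,::-1],(800,600),interpolation=cv2.INTER_NEAREST))"
```

```text
t 21.7 pos [0.4198 0.4007 0.1793] jaw -0.14 tilt [-0.0001 -0.0009] F [ 1.3  0.  -1.5] open 0.0067 j7 -0.7
```

View pics/s12c.png

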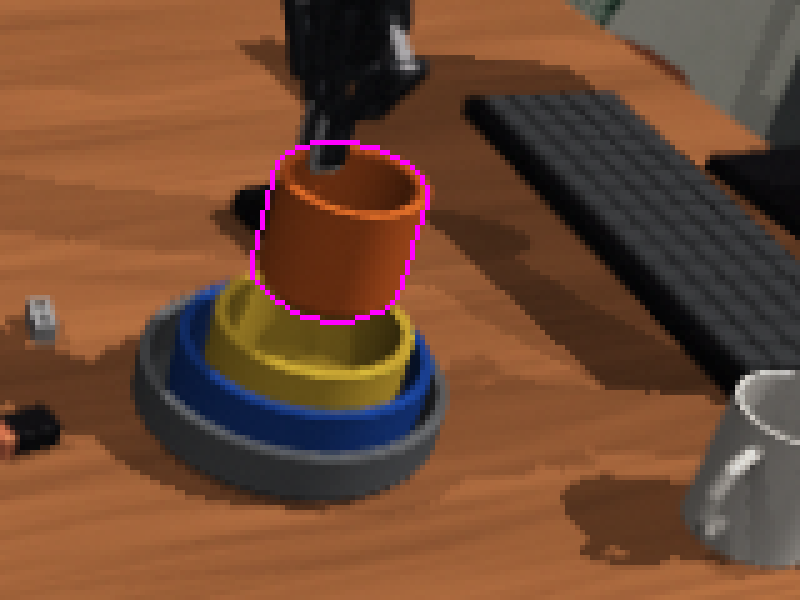

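The held orange bowl matches the predicted upright outline. I'll lower it.

Request:
{"name": "servo_tool", "arguments": {"steps": [0,0,0,0,0,-0.03,0,0,0,0,0,0,-0.05,0,0,0,0,0,0,-0.065,0,0,0,0,0,0,-0.075,0,0,0,0,0,0,-0.075,0,0,0,0,0,0,-0.078,0,0,0,0,0,0,-0.081,0,0,0,0,0,0,-0.083,0,0,0,0,0,0,-0.083,0]}}

```text
time_s: 22.65
tool_pos: [0.419, 0.4022, 0.0964]
eef_rot: [0.707, 0.707, 0.0, -0.0]
ft_force: [-1.0, -0.2, -0.9]
opening: 0.0065
```

Request:
{"name": "servo_tool", "arguments": {"steps": [0,0,0,0,0,-0.0015,0,0,0,0,0,0,-0.0015,0]}}

```text
time_s: 22.85
tool_pos: [0.4191, 0.4024, 0.096]
eef_rot: [0.707, 0.707, 0.0, -0.0]
ft_force: [-1.3, -0.9, 4.2]
opening: 0.0061
```

Request:
{"name": "servo_tool", "arguments": {"steps": [0,0,0,0,0,0.001,0.25,0,0,0,0,0,0.001,0.25,0,0,0,0,0,0.001,0.25,0,0,0,0,0,0.03,0.3,0,0,0,0,0,0.06,0.3,0,0,0,0,0,0.1,0.3,0,0,0,0,0,0.125,0.4,0,0,0,0,0,0.125,0.4]}}

```text
time_s: 23.65
tool_pos: [0.4216, 0.4044, 0.2247]
eef_rot: [0.707, 0.707, 0.005, -0.001]
ft_force: [0.8, -0.1, 0.1]
opening: 0.0344
```

```bash
python3 -c "
from h import *
st();c,o=measure(list(FIT),save='t13');print(o)
cv2.imwrite('pics/t13c.png',cv2.resize(c['img'][:,:,::-1],(800,600)))
c=snap('scene','s13');cv2.imwrite('pics/s13c.png',cv2.resize(c['img'][80:200,300:460,::-1],(800,600),interpolation=cv2.INTER_CUBIC))"
```

```text
t 23.65 pos [0.4216 0.4044 0.2247] jaw -0.01 tilt [0.0062 0.0078] F [ 0.8 -0.1  0.1] open 0.0344 j7 -0.72
{'block': (array([327.8, 277.4, 167.3]), np.float64(0.905)), 'coupling': (array([408. , 155.9,   0. ]), np.float64(0.892)), 'collar': (array([419.3,  18.8,  -0. ]), np.float64(0.891)), 'bracket': (array([ 399.1, -134.6,   48.9]), np.float64(0.856)), 'nut': (array([ 362.3, -267.8,   54.3]), np.float64(0.89))}
```

View pics/t13c.png

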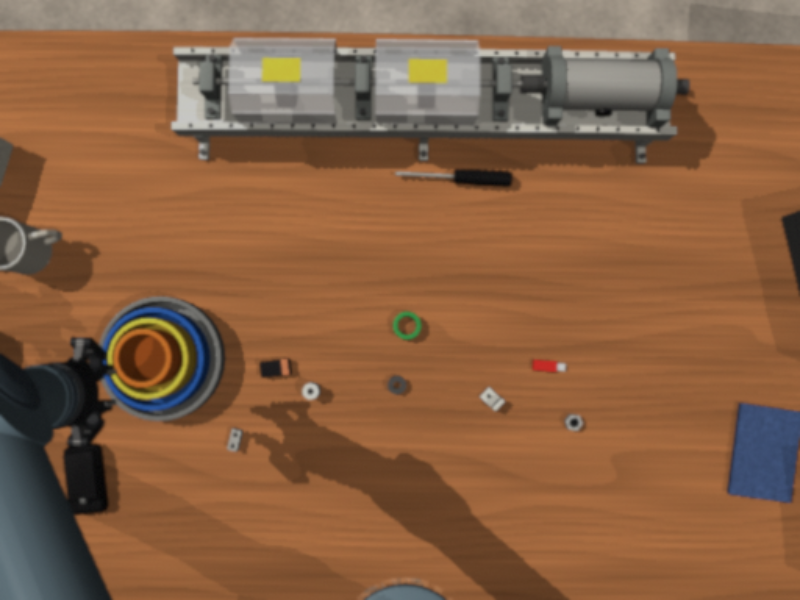

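View pics/s13c.png

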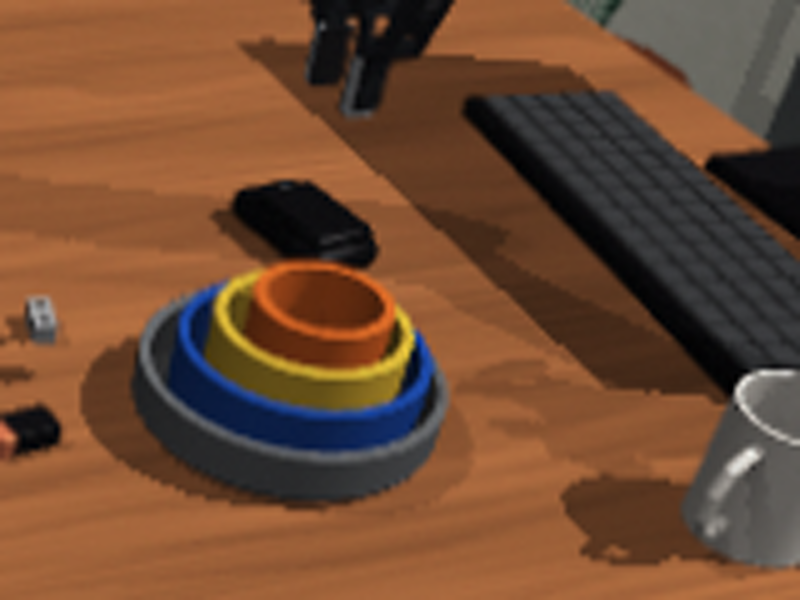

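Request:
{"name": "servo_tool", "arguments": {"steps": [0,0,1.35,-0.02,-0.03,0,0.5,0,0,1.35,-0.04,-0.06,0,0.5,0,0,1.35,-0.06,-0.09,0,0.5,0,0,1.35,-0.09,-0.125,0,0.5,0,0,1.35,-0.09,-0.125,-0.03,0.5,0,0,1.35,-0.09,-0.125,-0.06,0.5,0,0,1.35,-0.09,-0.125,-0.1,0.5,0,0,1.35,-0.09,-0.125,-0.13,0.5,0,0,1.35,-0.09,-0.125,-0.15,0.5,0,0,1.35,-0.09,-0.125,-0.15,0.5]}}

```text
time_s: 24.75
tool_pos: [0.3256, 0.2736, 0.0659]
eef_rot: [0.11, 0.994, -0.005, -0.003]
ft_force: [-1.1, 0.0, 1.0]
opening: 0.0428
```

```bash
python3 -c "
from h import *
st();c,o=measure(['bowl_tiny','bowl_small','bowl_medium'],save='t14',z=dict(bowl_tiny=.015,bowl_small=.01,bowl_medium=.005));print(o)
cv2.imwrite('pics/t14c.png',cv2.resize(c['img'][200:320,80:240,::-1],(800,600),interpolation=cv2.INTER_CUBIC))
c=snap('scene','s14');cv2.imwrite('pics/s14c.png',cv2.resize(c['img'][90:180,250:370,::-1],(800,600),interpolation=cv2.INTER_CUBIC))"
```

```text
t 24.75 pos [0.3256 0.2736 0.0659] jaw 77.34 tilt [-0.0067 -0.0084] F [-1.1  0.   1. ] open 0.0428 j7 0.67
{'bowl_tiny': (array([457.6, 405.2,   0. ]), np.float64(0.936)), 'bowl_small': (array([456.9, 402. ,   0. ]), np.float64(0.962)), 'bowl_medium': (array([456.1, 399.4,   0. ]), np.float64(0.97))}
```

View pics/t14c.png

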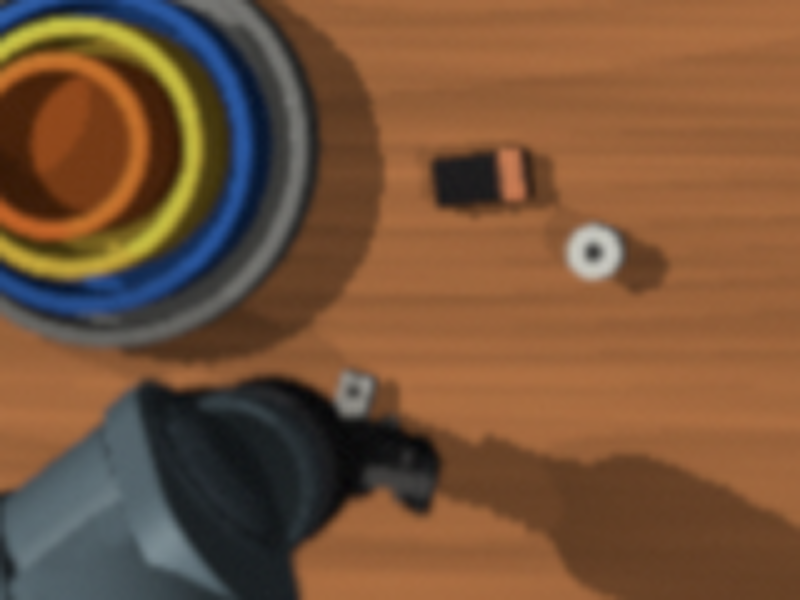

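View pics/s14c.png

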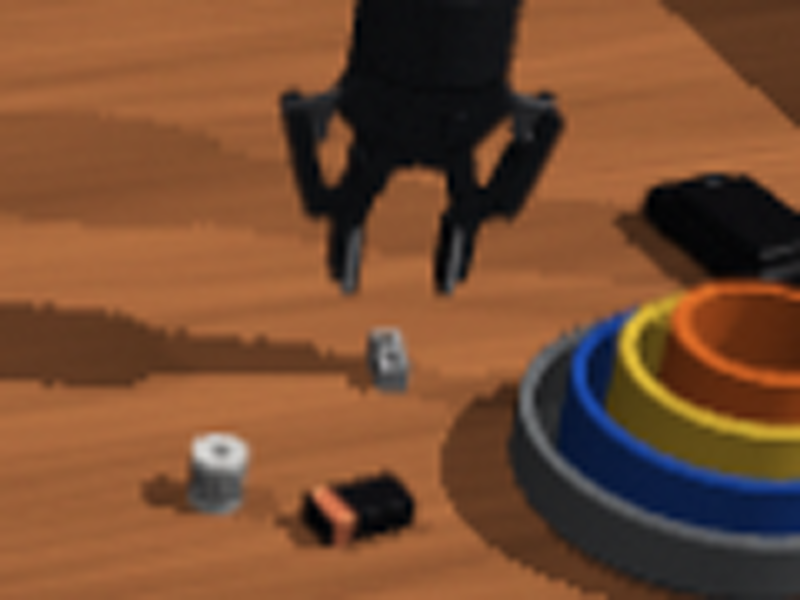

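Request:
{"name": "servo_tool", "arguments": {"steps": [0,0,0,0,0,-0.02,0.5,0,0,0,0,0,-0.035,0.5,0,0,0,0,0,-0.048,0.5,0,0,0,0,0,-0.048,0.5,0,0,0,0,0,-0.048,0,0,0,0,0,0,-0.048,0,0,0,0,0,0,-0.048,0,0,0,0,0,0,-0.048,0,0,0,0,0,0,-0.048,0], "squeeze": 40}}

```text
time_s: 25.75
tool_pos: [0.3299, 0.2781, 0.0231]
eef_rot: [0.11, 0.994, 0.001, 0.001]
ft_force: [-0.9, -0.2, 6.9]
opening: 0.0147
```

Request:
{"name": "servo_tool", "arguments": {"steps": [0,0,0,0,0,0.03,0,0,0,0,0,0,0.07,0,0,0,0,0,0,0.11,0,0,0,0,0,0,0.15,0,0,0,0,0,0,0.17,0,0,0,0,0,0,0.17,0]}}

```text
time_s: 26.35
tool_pos: [0.3309, 0.2793, 0.1956]
eef_rot: [0.11, 0.994, 0.004, 0.002]
ft_force: [-0.0, 0.3, -1.0]
opening: 0.0148
```

Request:
{"name": "servo_tool", "arguments": {"steps": [0,0,0,0.03,0.03,0,0,0,0,0,0.06,0.06,0,0,0,0,0,0.09,0.09,0,0,0,0,0,0.115,0.115,0,0,0,0,0,0.129,0.128,0,0,0,0,0,0.129,0.128,0,0,0,0,0,0.129,0.128,0,0]}}

```text
time_s: 27.05
tool_pos: [0.457, 0.404, 0.19]
eef_rot: [0.11, 0.994, -0.002, -0.001]
ft_force: [-0.1, 0.3, -0.5]
opening: 0.0146
```

```bash
python3 -c "
from h import *
st()
c=snap('scene','s15');cv2.imwrite('pics/s15c.png',cv2.resize(c['img'][70:190,300:460,::-1],(800,600),interpolation=cv2.INTER_CUBIC))"
```

```text
t 27.05 pos [0.457 0.404 0.19 ] jaw 77.33 tilt [-0.0024 -0.0032] F [-0.1  0.3 -0.5] open 0.0146 j7 0.68
```

View pics/s15c.png

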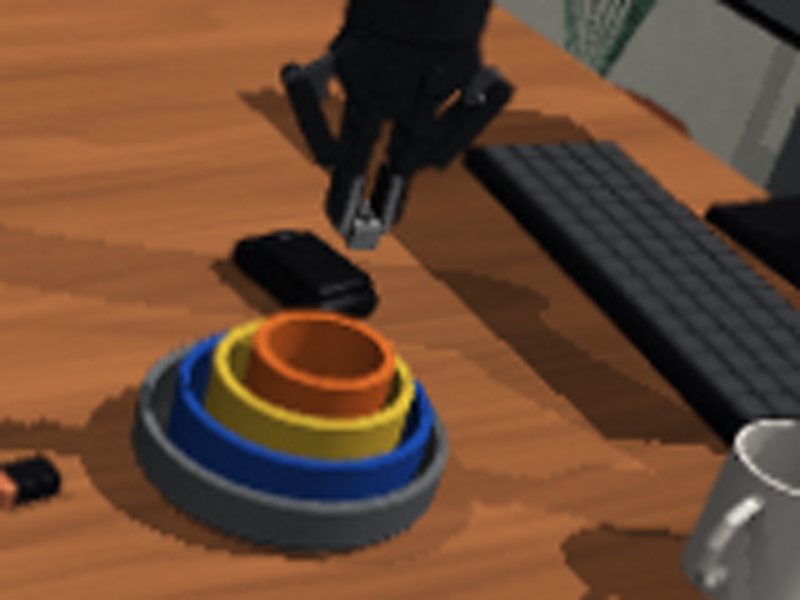

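Request:
{"name": "servo_tool", "arguments": {"steps": [0,0,0,0,0.001,-0.03,0,0,0,0,0,0.001,-0.06,0,0,0,0,0,0.001,-0.085,0,0,0,0,0,0.001,-0.105,0,0,0,0,0,0.001,-0.113,0,0,0,0,0,0.001,-0.113,0,0,0,0,0,0.001,-0.113,0,0,0,0,0,0.001,-0.113,0.28,0,0,0,0,0.001,-0.113,0.28,0,0,0,0,0.001,-0.113,0.28]}}

```text
time_s: 28.1
tool_pos: [0.4585, 0.4067, 0.0798]
eef_rot: [0.11, 0.994, 0.001, 0.001]
ft_force: [-0.2, -0.0, -0.3]
opening: 0.024
```

Request:
{"name": "servo_tool", "arguments": {"steps": [0,0,0,0,0,0.04,0.28,0,0,0,0,0,0.08,0.28,0,0,0,0,0,0.11,0.5,0,0,0,0,-0.03,0.11,0.5,0,0,0,-0.01,-0.07,0.11,0.5,0,0,0,-0.02,-0.11,0.11,0.5,0,0,0,-0.03,-0.15,0.11,0.5,0,0,0,-0.04,-0.19,0.11,0.5,0,0,0,-0.05,-0.22,0.11,0.5,0,0,0,-0.05,-0.22,0.11,0.5]}}

```text
time_s: 29.1
tool_pos: [0.4065, 0.181, 0.1884]
eef_rot: [0.114, 0.994, -0.001, -0.001]
ft_force: [0.5, 1.3, -0.3]
opening: 0.0429
```

```bash
python3 -c "
from h import *
st();c,o=measure(['bowl_tiny','coupling','collar','bracket','nut'],save='t16',z=dict(bowl_tiny=.015));print(o)
cv2.imwrite('pics/t16c.png',cv2.resize(c['img'][:,:,::-1],(800,600),interpolation=cv2.INTER_CUBIC))"
```

```text
t 29.1 pos [0.4065 0.181  0.1884] jaw 76.95 tilt [-0.0028 -0.0007] F [ 0.5  1.3 -0.3] open 0.0429 j7 0.87
{'bowl_tiny': (array([457.8, 405.5,   0. ]), np.float64(0.94)), 'coupling': None, 'collar': (array([419.3,  18.8,  -0. ]), np.float64(0.891)), 'bracket': (array([ 399.1, -134.6,   48.9]), np.float64(0.856)), 'nut': (array([ 362.4, -268.1,   -2.4]), np.float64(0.886))}
```

View pics/t16c.png

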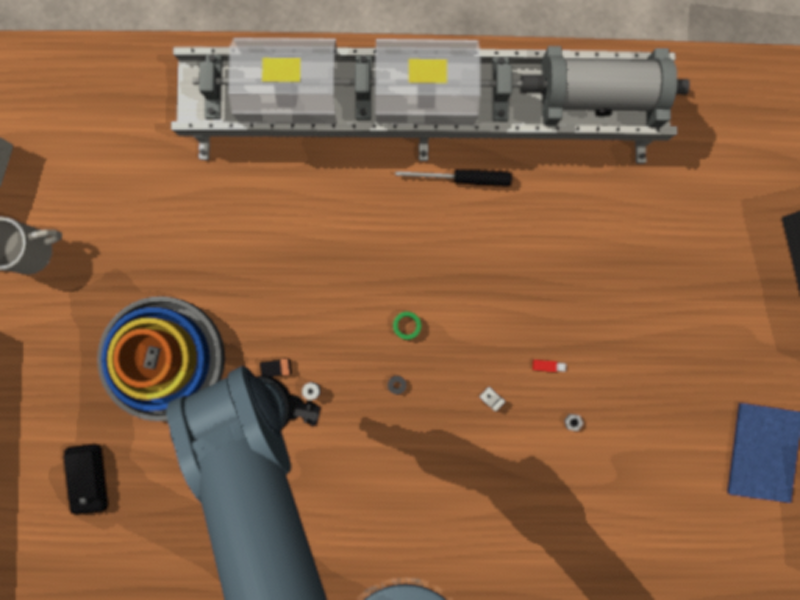

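The block is in the orange bowl. The coupling is next, with the jaws along x to stay clear of the battery.

Request:
{"name": "servo_tool", "arguments": {"steps": [0,0,-1.35,0,-0.03,0,0.6,0,0,-1.35,0,-0.03,0,0.6,0,0,-1.35,0,-0.03,0,0.6,0,0,-1.35,0,-0.03,0,0.6,0,0,-1.35,0,-0.03,0,0.6,0,0,-1.35,0,-0.03,0,0.6,0,0,-1.35,0,-0.03,-0.03,0.6,0,0,-1.35,0,-0.03,-0.07,0.6,0,0,-1.35,0,-0.03,-0.11,0.6,0,0,-1.35,0,-0.03,-0.11,0.6]}}

```text
time_s: 30.15
tool_pos: [0.4041, 0.1551, 0.0744]
eef_rot: [0.706, 0.708, -0.006, -0.001]
ft_force: [-0.9, -0.6, -0.1]
opening: 0.0508
```

```bash
python3 -c "
from h import *
st()
c=snap('scene','s17');cv2.imwrite('pics/s17c.png',cv2.resize(c['img'][100:190,240:360,::-1],(800,600),interpolation=cv2.INTER_CUBIC))"
```

```text
t 30.15 pos [0.4041 0.1551 0.0744] jaw 0.12 tilt [-0.0091 -0.0077] F [-0.9 -0.6 -0.1] open 0.0508 j7 -0.27
```

View pics/s17c.png

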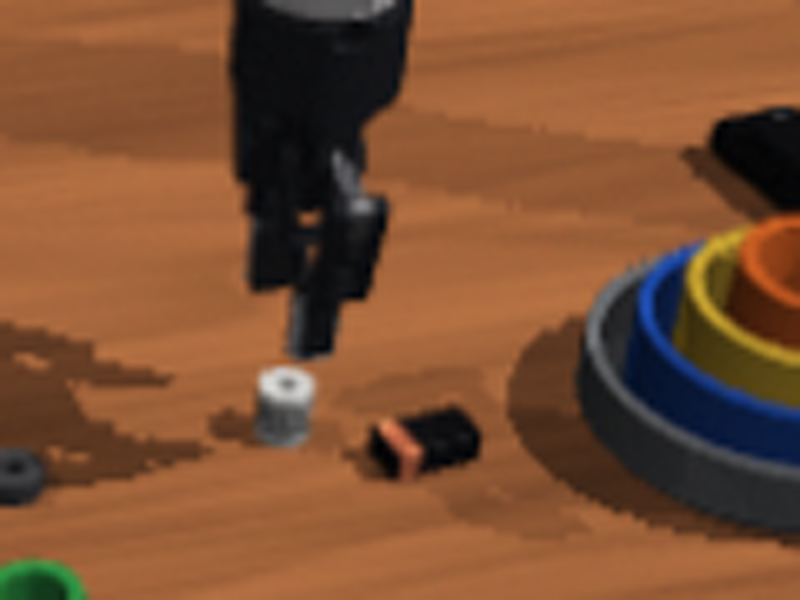

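Request:
{"name": "servo_tool", "arguments": {"steps": [0,0,0,0,0,0,0.6,0,0,0,0,0,-0.02,0.6,0,0,0,0,0,-0.04,0.6,0,0,0,0,0,-0.053,0.6,0,0,0,0,0,-0.053,0.6,0,0,0,0,0,-0.053,0,0,0,0,0,0,-0.053,0,0,0,0,0,0,-0.053,0,0,0,0,0,0,-0.053,0,0,0,0,0,0,-0.053,0]}}

```text
time_s: 31.2
tool_pos: [0.4093, 0.1568, 0.0272]
eef_rot: [0.707, 0.707, 0.001, 0.0]
ft_force: [-1.1, -0.4, 6.5]
opening: 0.0246
```

Request:
{"name": "servo_tool", "arguments": {"steps": [0,0,0,0,0,0.03,0,0,0,0,0,0,0.07,0,0,0,0,0,0,0.11,0,0,0,0,0,0,0.15,0,0,0,0,0.02,0.04,0.17,0,0,0,0,0.04,0.08,0.17,0,0,0,0,0.05,0.12,0.17,0,0,0,0,0.05,0.16,0.17,0,0,0,0,0.05,0.2,0.17,0,0,0,0,0.05,0.239,0.17,0]}}

```text
time_s: 32.2
tool_pos: [0.4578, 0.3968, 0.1962]
eef_rot: [0.707, 0.707, 0.0, -0.0]
ft_force: [1.5, -1.0, 0.1]
opening: 0.0244
```

Request:
{"name": "servo_tool", "arguments": {"steps": [0,0,0,0,0.01,0,0,0,0,0,0,0.01,0,0,0,0,0,0,0.01,0,0]}}

```text
time_s: 32.5
tool_pos: [0.4583, 0.4034, 0.1957]
eef_rot: [0.708, 0.707, -0.001, 0.001]
ft_force: [0.3, -1.0, -0.2]
opening: 0.0244
```

```bash
python3 -c "
from h import *
st()
c=snap('scene','s18');cv2.imwrite('pics/s18c.png',cv2.resize(c['img'][70:190,300:460,::-1],(800,600),interpolation=cv2.INTER_CUBIC))"
```

```text
t 32.5 pos [0.4583 0.4034 0.1957] jaw -0.07 tilt [ 0.     -0.0016] F [ 0.3 -1.  -0.2] open 0.0244 j7 -0.62
```

View pics/s18c.png

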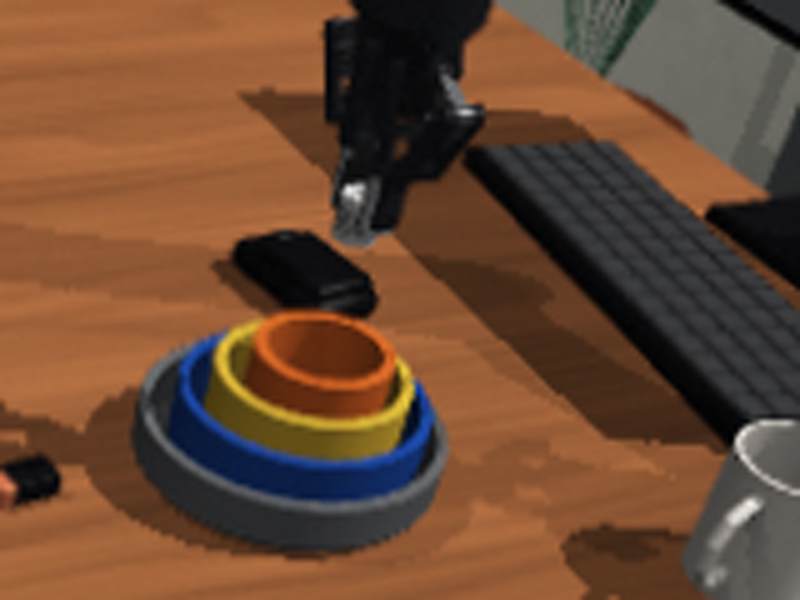

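Request:
{"name": "servo_tool", "arguments": {"steps": [0,0,0,0,0.005,-0.03,0,0,0,0,0,0.005,-0.06,0,0,0,0,0,0.005,-0.085,0,0,0,0,0,0.005,-0.105,0,0,0,0,0,0.005,-0.112,0,0,0,0,0,0.005,-0.112,0,0,0,0,0,0.005,-0.112,0.36,0,0,0,0,0.005,-0.112,0.36,0,0,0,0,0.005,-0.112,0.36]}}

```text
time_s: 33.45
tool_pos: [0.4588, 0.4108, 0.0853]
eef_rot: [0.707, 0.707, 0.001, -0.0]
ft_force: [-0.0, -0.2, -0.1]
opening: 0.0306
```

Request:
{"name": "servo_tool", "arguments": {"steps": [0,0,0,0,-0.003,0.04,0.36,0,0,0,0,-0.003,0.08,0.36,0,0,0,0,-0.003,0.11,0.5,0,0,0,0,-0.04,0.11,0.5,0,0,0,0,-0.08,0.11,0.5,0,0,0,0,-0.13,0.11,0.5,0,0,0,0,-0.18,0.11,0.5,0,0,0,0,-0.23,0.11,0.5,0,0,0,-0.02,-0.28,0.11,0.5,0,0,0,-0.03,-0.32,0.11,0.5]}}

```text
time_s: 34.45
tool_pos: [0.4273, 0.0878, 0.1942]
eef_rot: [0.708, 0.707, 0.001, -0.0]
ft_force: [0.9, -0.2, -0.5]
opening: 0.043
```

```bash
python3 -c "
from h import *
st();c,o=measure(['bowl_tiny','collar','bracket','nut'],save='t19',z=dict(bowl_tiny=.015));print(o)
cv2.imwrite('pics/t19c.png',cv2.resize(c['img'][:,:,::-1],(800,600),interpolation=cv2.INTER_CUBIC))"
```

```text
t 34.45 pos [0.4273 0.0878 0.1942] jaw -0.08 tilt [0.0004 0.0011] F [ 0.9 -0.2 -0.5] open 0.043 j7 -0.27
{'bowl_tiny': (array([457.6, 405. ,   0. ]), np.float64(0.935)), 'collar': (array([419.3,  18.8,   0. ]), np.float64(0.883)), 'bracket': (array([ 399. , -135.1,  406.2]), np.float64(0.842)), 'nut': (array([ 362.6, -268. ,   50. ]), np.float64(0.89))}
```

View pics/t19c.png

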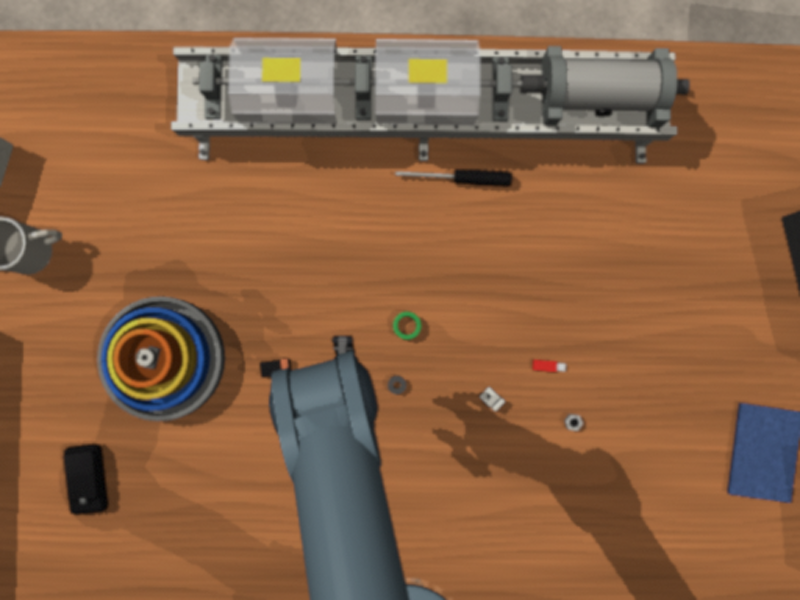

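The coupling is in the bowl too. Next is the collar.

Request:
{"name": "servo_tool", "arguments": {"steps": [0,0,0,-0.0085,-0.04,0,0.6,0,0,0,-0.0085,-0.071,-0.02,0.6,0,0,0,-0.0085,-0.071,-0.06,0.6,0,0,0,-0.0085,-0.071,-0.1,0.6,0,0,0,-0.0085,-0.071,-0.12,0.6,0,0,0,-0.0085,-0.071,-0.12,0.6,0,0,0,-0.0085,-0.071,-0.145,0.6,0,0,0,-0.0085,-0.071,-0.165,0.6,0,0,0,-0.0085,-0.071,-0.172,0.6,0,0,0,-0.0085,-0.071,-0.172,0.6]}}

```text
time_s: 35.5
tool_pos: [0.42, 0.0194, 0.0223]
eef_rot: [0.707, 0.707, 0.0, 0.0]
ft_force: [0.3, 0.3, 0.2]
opening: 0.0509
```

```bash
python3 -c "
from h import *
st()
c=snap('scene','s20');cv2.imwrite('pics/s20c.png',cv2.resize(c['img'][120:210,190:310,::-1],(800,600),interpolation=cv2.INTER_CUBIC))
c=snap('top','t20');cv2.imwrite('pics/t20c.png',cv2.resize(c['img'][190:265,50:150,::-1],(800,600),interpolation=cv2.INTER_CUBIC))"
```

```text
t 35.5 pos [0.42   0.0194 0.0223] jaw 0.02 tilt [0.0004 0.0004] F [0.3 0.3 0.2] open 0.0509 j7 0.25
```

View pics/s20c.png

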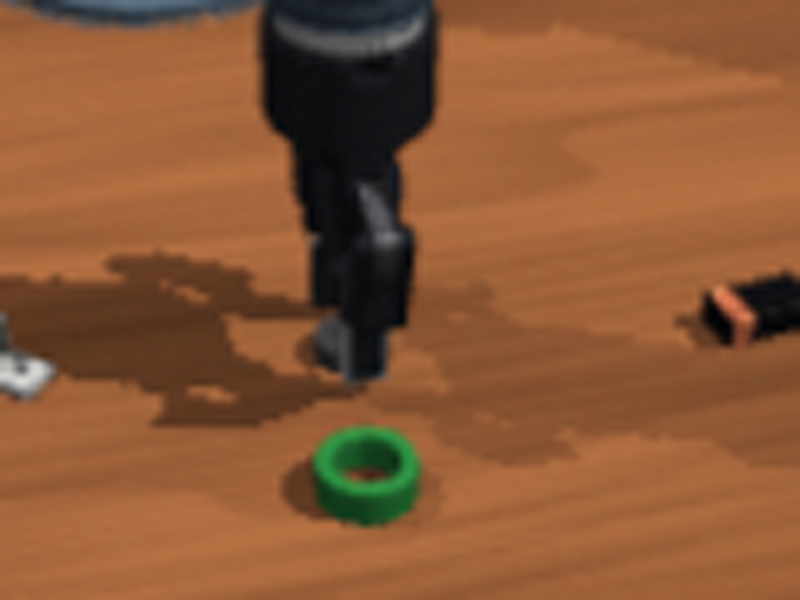

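View pics/t20c.png

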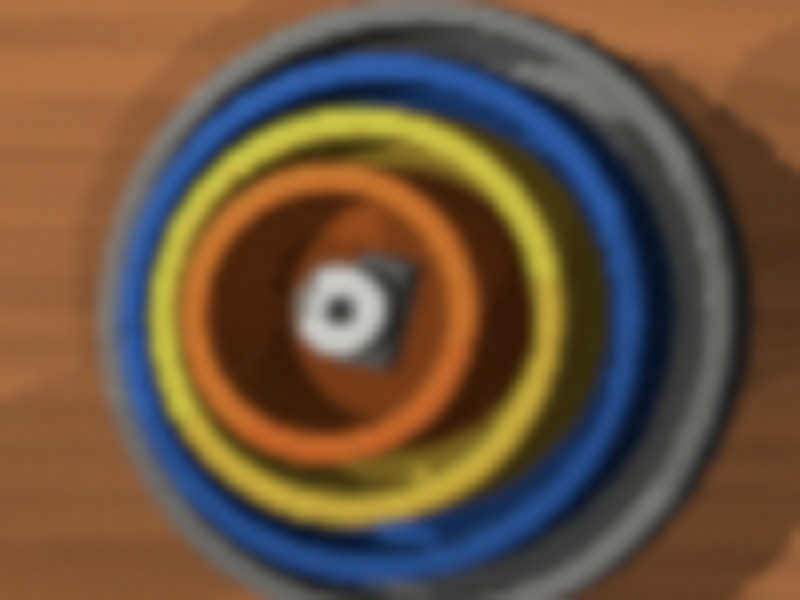

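Request:
{"name": "servo_tool", "arguments": {"steps": [0,0,0,0,0,0,0,0,0,0,0,0,0,0,0,0,0,0,0,0,0,0,0,0,0,0,0,0,0,0,0,0,0,0,0,0,0,0,0,0,0.05,0,0,0,0,0,0,0.1,0,0,0,0,0,0,0.15,0,0,0,0,0,0,0.175,0,0,0,0,0,0,0.175,0]}}

```text
time_s: 36.6
tool_pos: [0.4228, 0.02, 0.201]
eef_rot: [0.707, 0.707, 0.005, 0.001]
ft_force: [-0.2, -0.1, -0.3]
opening: 0.0271
```

Request:
{"name": "servo_tool", "arguments": {"steps": [0,0,0,0.01,0.04,0,0,0,0,0,0.02,0.085,0,0,0,0,0,0.03,0.13,0,0,0,0,0,0.0385,0.175,0,0,0,0,0,0.0385,0.22,0,0,0,0,0,0.0385,0.265,0,0,0,0,0,0.0385,0.31,0,0,0,0,0,0.0385,0.35,0,0,0,0,0,0.0385,0.381,0,0,0,0,0,0.0385,0.381,0,0]}}

```text
time_s: 37.6
tool_pos: [0.4548, 0.4065, 0.1946]
eef_rot: [0.704, 0.71, -0.0, -0.001]
ft_force: [-0.4, -0.1, -0.2]
opening: 0.0269
```

Request:
{"name": "servo_tool", "arguments": {"steps": [0,0,0,0,0,0,0,0,0,0,0,0,0,0,0,0,0,0,0,0,0]}}

```text
time_s: 37.9
tool_pos: [0.4585, 0.3977, 0.1963]
eef_rot: [0.708, 0.706, -0.001, 0.0]
ft_force: [-0.0, -0.0, -0.9]
opening: 0.027
```

```bash
python3 -c "
from h import *
st()
c=snap('scene','s21');cv2.imwrite('pics/s21c.png',cv2.resize(c['img'][70:190,300:460,::-1],(800,600),interpolation=cv2.INTER_CUBIC))"
```

```text
t 37.9 pos [0.4585 0.3977 0.1963] jaw -0.19 tilt [-0.0006 -0.0013] F [-0.  -0.  -0.9] open 0.027 j7 -0.58
```

View pics/s21c.png

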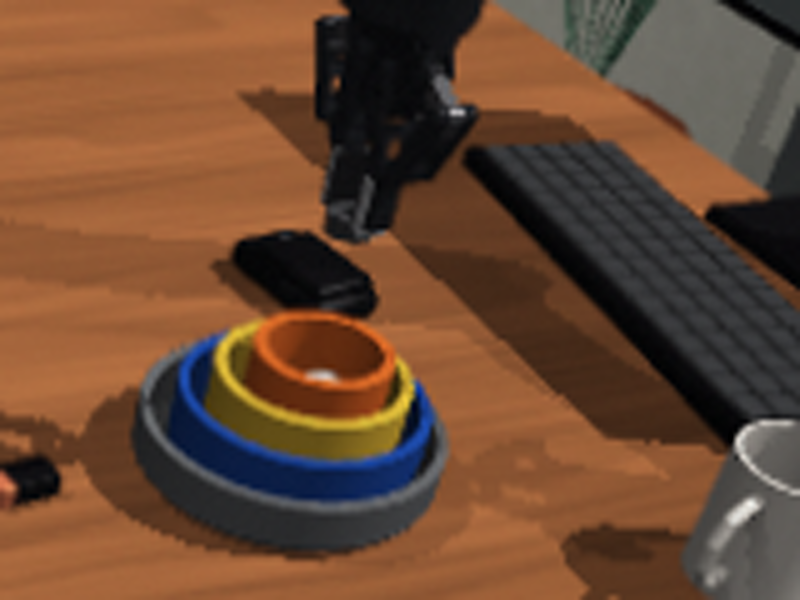

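Request:
{"name": "servo_tool", "arguments": {"steps": [0,0,0,0,0,-0.03,0,0,0,0,0,0,-0.06,0,0,0,0,0,0,-0.085,0,0,0,0,0,0,-0.1,0,0,0,0,0,0,-0.105,0,0,0,0,0,0,-0.105,0,0,0,0,0,0,-0.105,0.4,0,0,0,0,0,-0.105,0.4,0,0,0,0,0,-0.105,0.4]}}

```text
time_s: 38.85
tool_pos: [0.4587, 0.4009, 0.0931]
eef_rot: [0.707, 0.707, 0.001, -0.0]
ft_force: [-0.6, 1.5, -0.3]
opening: 0.0341
```

Request:
{"name": "servo_tool", "arguments": {"steps": [0,0,0,0,0,0.04,0.4,0,0,0,0,0,0.08,0.4,0,0,0,0,0,0.11,0.5,0,0,0,0.005,-0.04,0.11,0.5,0,0,0,0.01,-0.08,0.11,0.5,0,0,0,0.01,-0.13,0.11,0.5,0,0,0,0.01,-0.18,0.11,0.5,0,0,0,0.01,-0.23,0.11,0.5,0,0,0,0,-0.28,0.11,0.5,0,0,0,0,-0.33,0.11,0.5]}}

```text
time_s: 39.85
tool_pos: [0.457, 0.0693, 0.2021]
eef_rot: [0.707, 0.707, 0.001, -0.001]
ft_force: [1.0, -0.0, 0.1]
opening: 0.0427
```

```bash
python3 -c "
from h import *
st();c,o=measure(['bowl_tiny','bracket','nut'],save='t22',z=dict(bowl_tiny=.015));print(o)
cv2.imwrite('pics/t22c.png',cv2.resize(c['img'][190:265,50:150,::-1],(800,600),interpolation=cv2.INTER_CUBIC))"
```

```text
t 39.85 pos [0.457  0.0693 0.2021] jaw 0.02 tilt [0.    0.002] F [ 1.  -0.   0.1] open 0.0427 j7 -0.16
{'bowl_tiny': (array([457.6, 405.5,   0. ]), np.float64(0.933)), 'bracket': (array([ 399.4, -134.6,   43.4]), np.float64(0.847)), 'nut': (array([ 362.7, -267.6,   -9.7]), np.float64(0.895))}
```

View pics/t22c.png

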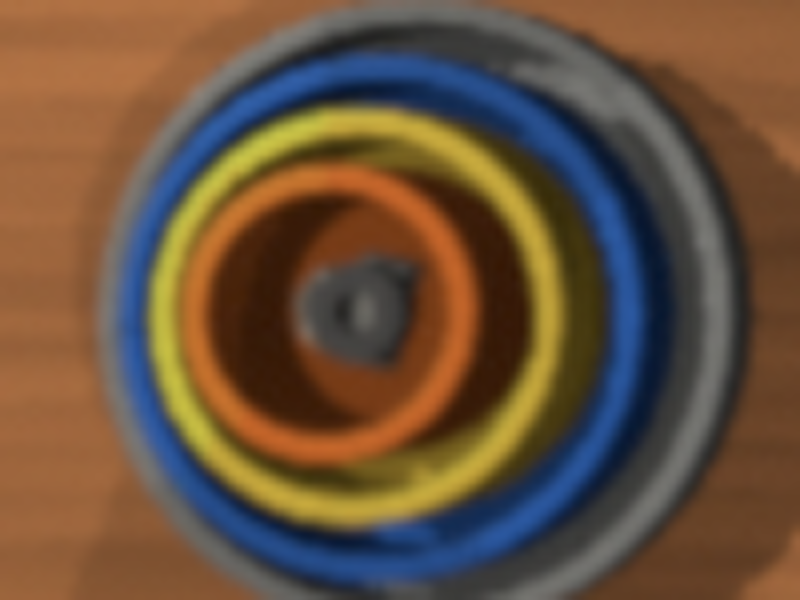

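The collar has landed on top of the coupling, which is standing on the block. The stack is tall, so I'll locate it precisely.

```bash
python3 -c "
from h import *
c=snap('top')
f=lambda a,b,z:back(c,(a/8+50-.5+.06,b/8+190-.5+.06),z)[:2].round(4)
print('coupl top',f(342,310,.064),'collar top',f(355,310,.076),'block corners top',f(415,262,.036),f(393,368,.036),f(365,310,.036),'rim',f(330,313,.091))
c=snap('scene','s23');cv2.imwrite('pics/s23c.png',cv2.resize(c['img'][120:165,345:405,::-1],(800,600),interpolation=cv2.INTER_CUBIC))"
```

```text
coupl top [0.4584 0.4069] collar top [0.4587 0.3989] block corners top [0.4729 0.3943] [0.4402 0.4001] [0.4579 0.4093] rim [0.458  0.4012]
```

View pics/s23c.png

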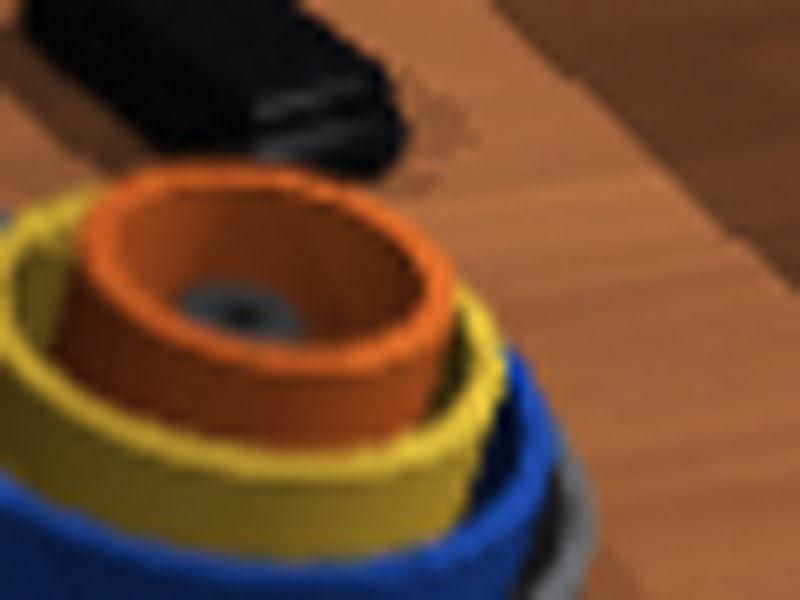

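The tower (block, coupling, collar) is below the rim but would crowd the remaining parts. I'll take the collar off and set it on the bench, drop the coupling into the free gap beside the block, then return the collar.

Request:
{"name": "servo_tool", "arguments": {"steps": [0,0,0,0.01,0.05,0,0.4,0,0,0,0.01,0.1,0,0.4,0,0,0,0.01,0.15,0,0.4,0,0,0,0.01,0.2,0,0.4,0,0,0,0.005,0.25,0,0.4,0,0,0,0,0.3,0,0.4,0,0,0,0,0.329,0,0.4,0,0,0,0,0.329,-0.04,0.4,0,0,0,0,0.329,-0.08,0.4,0,0,0,0,0.329,-0.08,0.4]}}

```text
time_s: 41.0
tool_pos: [0.4525, 0.3993, 0.1158]
eef_rot: [0.706, 0.708, -0.006, -0.0]
ft_force: [-0.7, -0.7, -0.7]
opening: 0.0336
```

Request:
{"name": "servo_tool", "arguments": {"steps": [0,0,0,0,0,-0.015,0.4,0,0,0,0,0,-0.03,0.4,0,0,0,0,0,-0.037,0.4,0,0,0,0,0,-0.037,0.4]}}

```text
time_s: 41.4
tool_pos: [0.4577, 0.3998, 0.0843]
eef_rot: [0.707, 0.707, -0.001, -0.0]
ft_force: [-0.7, -0.8, -0.6]
opening: 0.0341
```

Request:
{"name": "servo_tool", "arguments": {"steps": [0,0,0,0,0,0,0,0,0,0,0,0,0,0,0,0,0,0,0,0,0,0,0,0,0,0,0,0,0,0,0,0,0,0.02,0,0,0,0,0,0,0.06,0,0,0,0,0,0,0.1,0,0,0,0,0,0,0.1,0]}}

```text
time_s: 42.2
tool_pos: [0.4621, 0.4029, 0.1917]
eef_rot: [0.707, 0.707, 0.007, -0.0]
ft_force: [0.6, 0.2, -0.1]
opening: 0.0282
```

```bash
python3 -c "
from h import *
st()
c=snap('scene','s24');cv2.imwrite('pics/s24c.png',cv2.resize(c['img'][70:190,300:460,::-1],(800,600),interpolation=cv2.INTER_CUBIC))"
```

```text
t 42.2 pos [0.4621 0.4029 0.1917] jaw -0.03 tilt [0.009  0.0097] F [ 0.6  0.2 -0.1] open 0.0282 j7 -0.57
```

View pics/s24c.png

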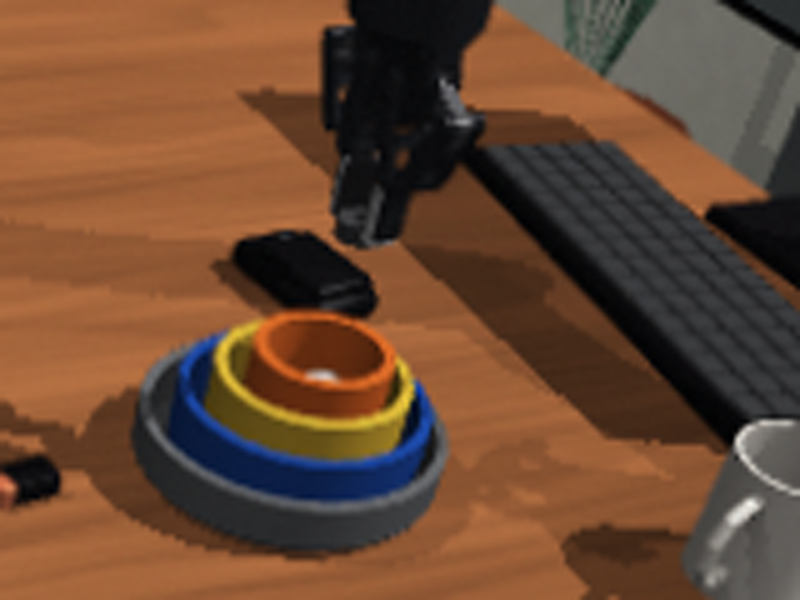

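Request:
{"name": "servo_tool", "arguments": {"steps": [0,0,0,-0.03,-0.035,0,0,0,0,0,-0.06,-0.075,0,0,0,0,0,-0.09,-0.115,0,0,0,0,0,-0.11,-0.15,0,0,0,0,0,-0.11,-0.15,-0.04,0,0,0,0,-0.11,-0.15,-0.08,0,0,0,0,-0.11,-0.15,-0.12,0,0,0,0,-0.11,-0.15,-0.145,0,0,0,0,-0.11,-0.15,-0.16,0,0,0,0,-0.11,-0.15,-0.16,0]}}

```text
time_s: 43.25
tool_pos: [0.3463, 0.2483, 0.0225]
eef_rot: [0.707, 0.707, -0.003, 0.0]
ft_force: [0.4, 0.1, -1.3]
opening: 0.0276
```

Request:
{"name": "servo_tool", "arguments": {"steps": [0,0,0,0,0,-0.001,0,0,0,0,0,0,-0.001,0.5,0,0,0,0,0,-0.001,0.5,0,0,0,0,0,-0.001,0.5,0,0,0,0,0,0.04,0.5,0,0,0,0,0,0.08,0.5,0,0,0,0,0,0.12,0.38,0,0,0,0,0,0.16,0.38,0,0,0,0.03,0.03,0.16,0.38,0,0,0,0.06,0.06,0.16,0.38]}}

```text
time_s: 44.25
tool_pos: [0.4092, 0.3129, 0.1902]
eef_rot: [0.707, 0.707, 0.006, -0.004]
ft_force: [-1.2, -0.3, 0.7]
opening: 0.0323
```

```bash
python3 -c "
from h import *
st()
c=snap('top','t25');cv2.imwrite('pics/t25c.png',cv2.resize(c['img'][190:310,50:210,::-1],(800,600),interpolation=cv2.INTER_CUBIC))"
```

```text
t 44.25 pos [0.4092 0.3129 0.1902] jaw 0.03 tilt [0.0027 0.0141] F [-1.2 -0.3  0.7] open 0.0323 j7 -0.55
```

View pics/t25c.png

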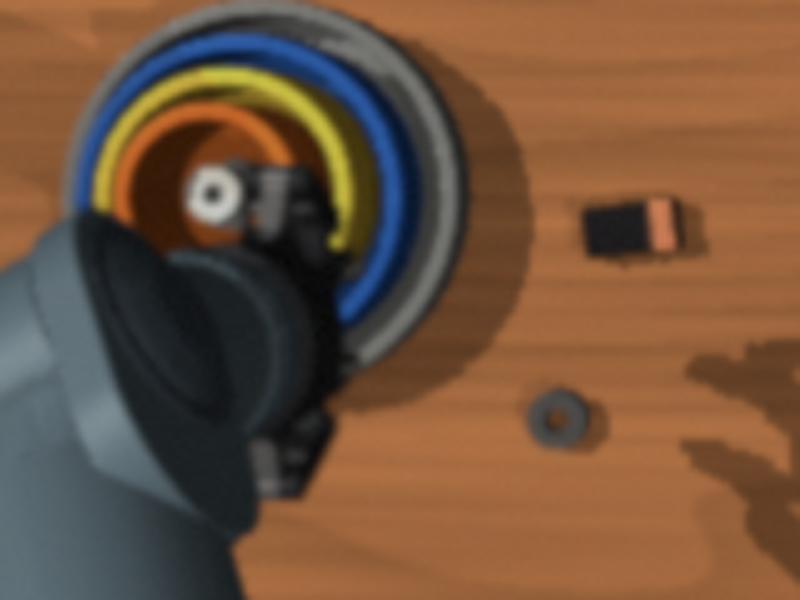

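Request:
{"name": "servo_tool", "arguments": {"steps": [0,0,0,0.02,0.04,0,0.38,0,0,0,0.04,0.08,0,0.38,0,0,0,0.051,0.098,0,0.38,0,0,0,0.051,0.098,-0.03,0.38,0,0,0,0.051,0.098,-0.06,0.38,0,0,0,0.051,0.098,-0.075,0.38,0,0,0,0.051,0.098,-0.075,0.38,0,0,0,0.051,0.098,-0.09,0.38,0,0,0,0.051,0.098,-0.105,0.38,0,0,0,0.051,0.098,-0.105,0.38]}}

```text
time_s: 45.3
tool_pos: [0.4576, 0.4073, 0.0779]
eef_rot: [0.707, 0.707, -0.002, -0.0]
ft_force: [-0.2, -0.3, -0.9]
opening: 0.0323
```

Request:
{"name": "servo_tool", "arguments": {"steps": [0,0,0,0,0,-0.003,0.38,0,0,0,0,0,-0.007,0.38,0,0,0,0,0,-0.007,0.38]}}

```text
time_s: 45.6
tool_pos: [0.4589, 0.4081, 0.0727]
eef_rot: [0.707, 0.707, -0.0, -0.0]
ft_force: [0.5, -0.8, 0.4]
opening: 0.0325
```

Request:
{"name": "servo_tool", "arguments": {"steps": [0,0,0,0,0,0,0,0,0,0,0,0,0,0,0,0,0,0,0,0,0,0,0,0,0,0,0,0,0,0,0,0,0,0.015,0,0,0,0,0,0,0.03,0,0,0,0,0,0,0.038,0,0,0,0,0,0,0.038,0]}}

```text
time_s: 46.4
tool_pos: [0.4604, 0.4092, 0.1133]
eef_rot: [0.707, 0.707, 0.002, -0.0]
ft_force: [0.3, -0.2, -0.3]
opening: 0.0235
```

```bash
python3 -c "
from h import *
st()
c=snap('scene','s26');cv2.imwrite('pics/s26c.png',cv2.resize(c['img'][90:180,320:440,::-1],(800,600),interpolation=cv2.INTER_CUBIC))"
```

```text
t 46.4 pos [0.4604 0.4092 0.1133] jaw -0.0 tilt [0.003  0.0035] F [ 0.3 -0.2 -0.3] open 0.0235 j7 -0.48
```

View pics/s26c.png

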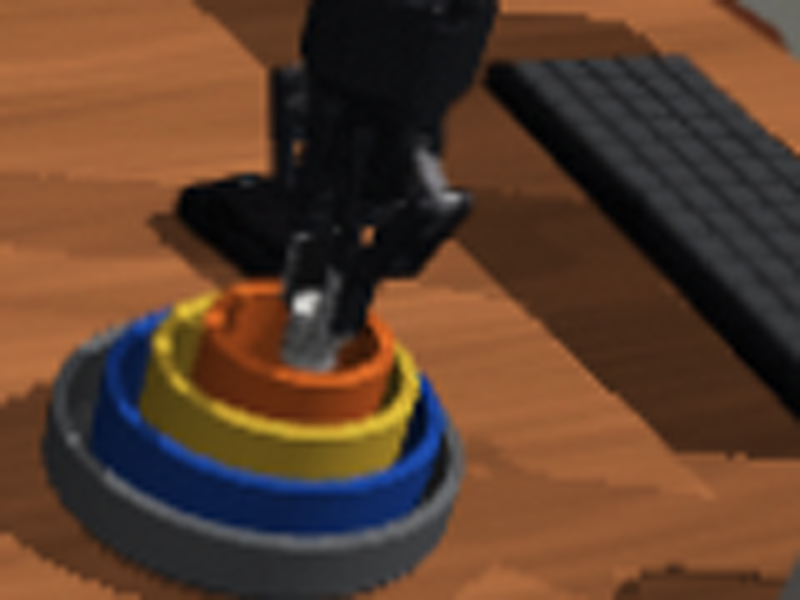

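Request:
{"name": "servo_tool", "arguments": {"steps": [0,0,0,0,-0.008,0.002,0,0,0,0,0,-0.017,0.002,0,0,0,0,0,-0.025,0.002,0,0,0,0,0,-0.025,0.002,0,0,0,0,0,-0.025,0.002,0,0,0,0,0,-0.025,0.002,0.4,0,0,0,0,-0.025,0.002,0.4,0,0,0,0,-0.025,0.002,0.4,0,0,0,0,-0.025,0.04,0.4,0,0,0,0,-0.025,0.09,0.5]}}

```text
time_s: 47.45
tool_pos: [0.4566, 0.382, 0.1987]
eef_rot: [0.707, 0.707, -0.004, 0.0]
ft_force: [0.6, 1.6, 0.5]
opening: 0.0426
```

Request:
{"name": "servo_tool", "arguments": {"steps": [0,0,0,-0.03,-0.04,0,0.6,0,0,0,-0.06,-0.08,0,0.6,0,0,0,-0.09,-0.115,0,0.6,0,0,0,-0.112,-0.135,0,0.6,0,0,0,-0.112,-0.135,0,0.6]}}

```text
time_s: 47.95
tool_pos: [0.3432, 0.2448, 0.1995]
eef_rot: [0.707, 0.707, -0.002, -0.002]
ft_force: [-0.3, -0.1, -0.5]
opening: 0.0514
```

```bash
python3 -c "
from h import *
st()
c=snap('top','t27');cv2.imwrite('pics/t27c.png',cv2.resize(c['img'][190:265,50:150,::-1],(800,600),interpolation=cv2.INTER_CUBIC));print(back(c,(558/5+50-.4,418/5+190-.4),.012)) 
c=snap('scene','s27');cv2.imwrite('pics/s27c.png',cv2.resize(c['img'][90:180,300:420,::-1],(800,600),interpolation=cv2.INTER_CUBIC))"
```

```text
t 47.95 pos [0.3432 0.2448 0.1995] jaw -0.04 tilt [-0.0065  0.0005] F [-0.3 -0.1 -0.5] open 0.0514 j7 -0.73
[0.34805287 0.24841768 0.012     ]
```

View pics/t27c.png

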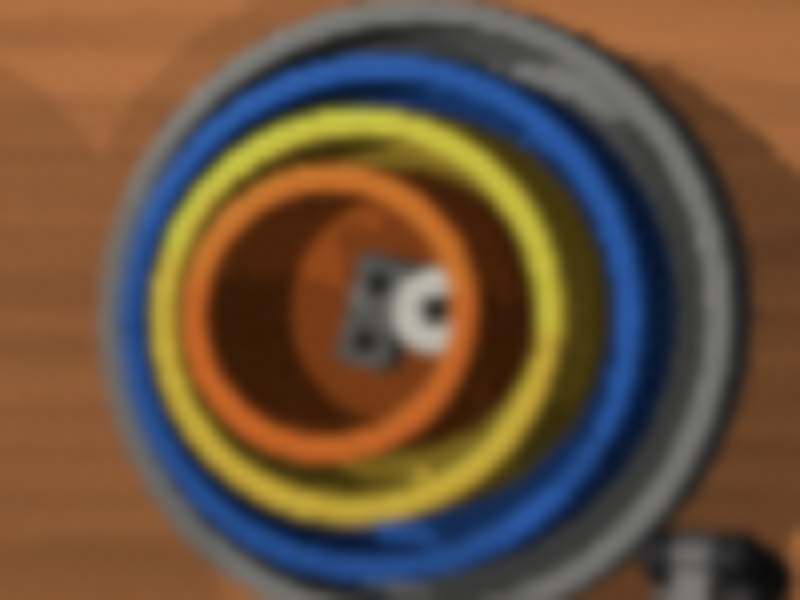

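View pics/s27c.png

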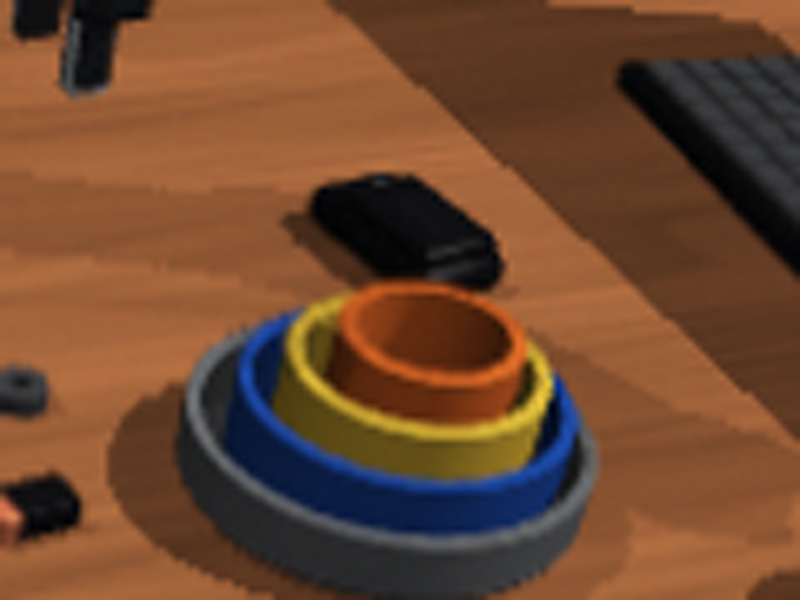

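The coupling now stands on the floor beside the block. I'll pick the collar up again.

Request:
{"name": "servo_tool", "arguments": {"steps": [0,0,0,0.001,0.0015,-0.04,0.6,0,0,0,0.001,0.0015,-0.085,0.6,0,0,0,0.001,0.0015,-0.13,0.6,0,0,0,0.001,0.0015,-0.16,0.6,0,0,0,0.001,0.0015,-0.179,0.6,0,0,0,0.001,0.0015,-0.179,0.6,0,0,0,0.001,0.0015,-0.179,0,0,0,0,0.001,0.0015,-0.179,0,0,0,0,0.001,0.0015,-0.179,0,0,0,0,0.001,0.0015,-0.179,0]}}

```text
time_s: 49.05
tool_pos: [0.3486, 0.2506, 0.0227]
eef_rot: [0.707, 0.707, 0.001, -0.0]
ft_force: [0.2, -0.4, 0.2]
opening: 0.0277
```

Request:
{"name": "servo_tool", "arguments": {"steps": [0,0,0,0,0,0,0,0,0,0,0,0,0.05,0,0,0,0,0,0,0.1,0,0,0,0,0,0,0.14,0,0,0,0,0.03,0.04,0.15,0,0,0,0,0.06,0.08,0.15,0,0,0,0,0.09,0.12,0.15,0,0,0,0,0.1105,0.155,0.15,0,0,0,0,0.1105,0.1675,0.15,0,0,0,0,0.1105,0.1675,0.15,0]}}

```text
time_s: 50.05
tool_pos: [0.4574, 0.4195, 0.1712]
eef_rot: [0.706, 0.708, -0.0, -0.0]
ft_force: [-0.1, -0.7, -1.4]
opening: 0.0274
```

Request:
{"name": "servo_tool", "arguments": {"steps": [0,0,0,0,0,-0.03,0,0,0,0,0,0,-0.055,0,0,0,0,0,0,-0.061,0,0,0,0,0,0,-0.061,0,0,0,0,0,0,-0.061,0]}}

```text
time_s: 50.55
tool_pos: [0.4589, 0.4167, 0.112]
eef_rot: [0.707, 0.707, 0.001, -0.0]
ft_force: [-0.6, 0.9, 0.2]
opening: 0.0272
```

```bash
python3 -c "
from h import *
st()
c=snap('scene','s28');cv2.imwrite('pics/s28c.png',cv2.resize(c['img'][90:180,320:440,::-1],(800,600),interpolation=cv2.INTER_CUBIC))"
```

```text
t 50.55 pos [0.4589 0.4167 0.112 ] jaw -0.05 tilt [0.0009 0.001 ] F [-0.6  0.9  0.2] open 0.0272 j7 -0.43
```

View pics/s28c.png

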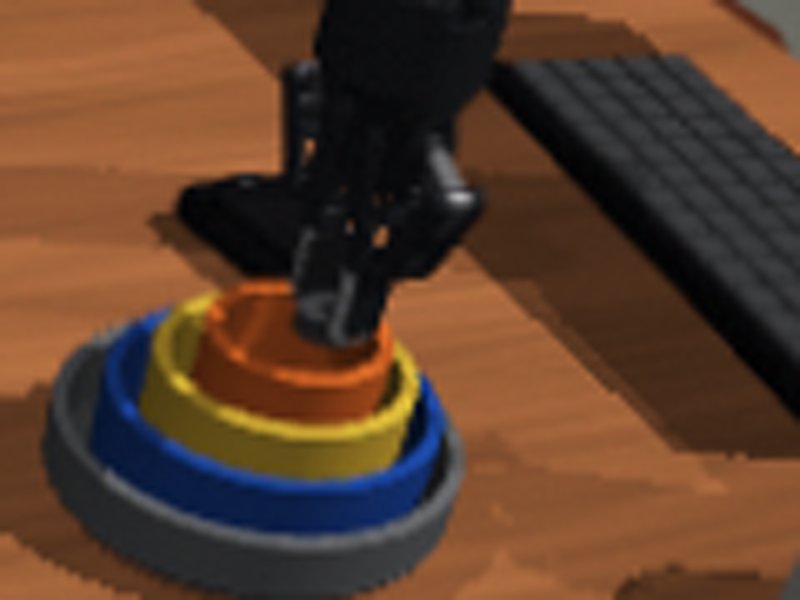

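Request:
{"name": "servo_tool", "arguments": {"steps": [0,0,0,0,-0.002,-0.002,0,0,0,0,0,-0.002,-0.002,0.5,0,0,0,0,-0.002,-0.002,0.5,0,0,0,0,-0.002,-0.002,0.5,0,0,0,0,-0.002,0.04,0.5,0,0,0,0,-0.002,0.09,0.5,0,0,0,0,-0.05,0.09,0.5,0,0,0,0,-0.1,0.09,0.5,0,0,0,0,-0.15,0.09,0.5,0,0,0,0,-0.2,0.09,0.5]}}

```text
time_s: 51.6
tool_pos: [0.4585, 0.2153, 0.2011]
eef_rot: [0.707, 0.707, 0.0, -0.0]
ft_force: [1.1, -0.1, 0.8]
opening: 0.0422
```

Request:
{"name": "servo_tool", "arguments": {"steps": [0,0,0.4,0,-0.05,0,0.5,0,0,0.8,0,-0.1,0,0.5,0,0,0.8,0,-0.15,0,0.5,0,0,0.8,0,-0.2,0,0.5,0,0,0.8,-0.01,-0.25,0,0.5,0,0,0.8,-0.02,-0.25,0,0.5,0,0,0.8,-0.03,-0.25,0,0.5]}}

```text
time_s: 52.3
tool_pos: [0.4278, -0.0363, 0.2008]
eef_rot: [0.379, 0.925, 0.0, -0.0]
ft_force: [0.8, 0.7, -0.2]
opening: 0.0426
```

```bash
python3 -c "
from h import *
st()
c,o=measure(['nut'],save='t29');print(o);cv2.imwrite('pics/t29c.png',cv2.resize(c['img'][190:265,50:150,::-1],(800,600),interpolation=cv2.INTER_CUBIC))
cv2.imwrite('pics/t29d.png',cv2.resize(c['img'][:,:,::-1],(800,600),interpolation=cv2.INTER_CUBIC))"
```

```text
t 52.3 pos [ 0.4278 -0.0363  0.2008] jaw 45.48 tilt [0.0001 0.0004] F [ 0.8  0.7 -0.2] open 0.0426 j7 0.77
{'nut': (array([ 362.6, -267.6,   50.2]), np.float64(0.91))}
```

View pics/t29c.png

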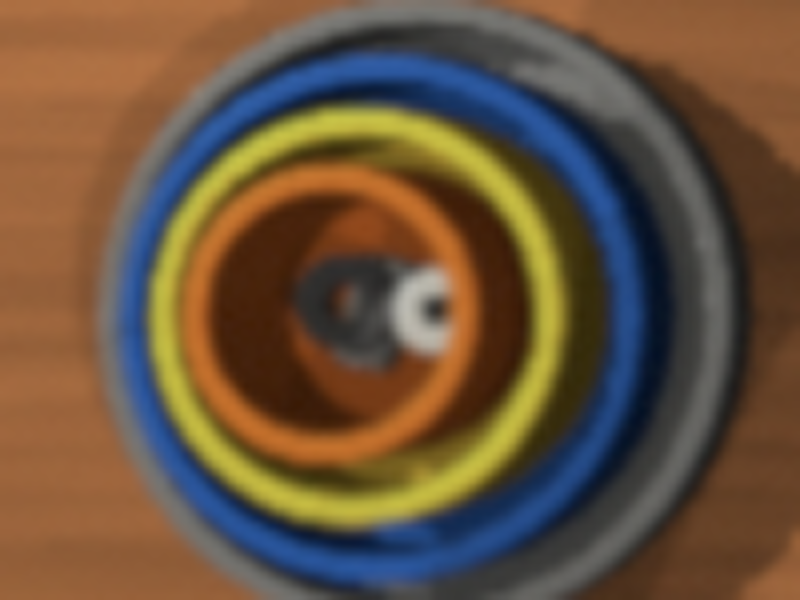

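View pics/t29d.png

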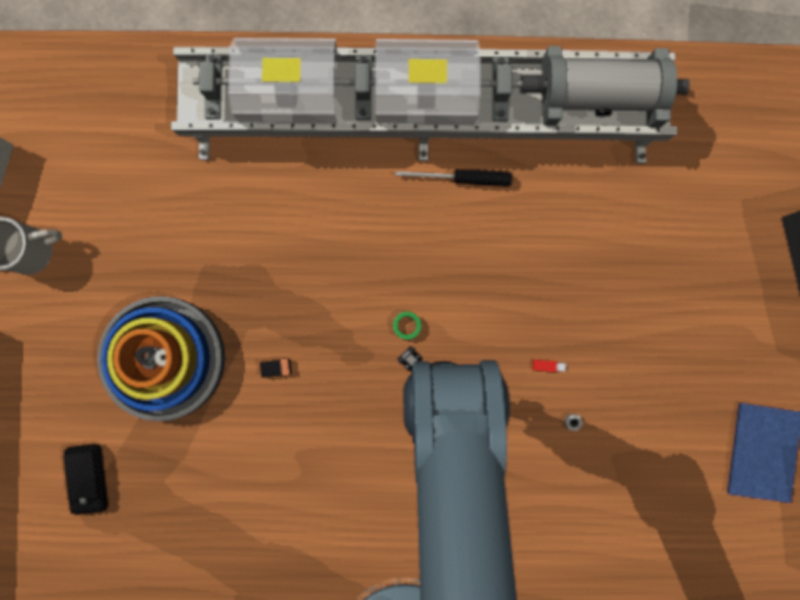

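The collar lies on the block, and every fitting so far is in the bowl below its rim. Next is the bracket; I'll grip its upright plate.

Request:
{"name": "servo_tool", "arguments": {"steps": [0,0,0.04,-0.01,-0.04,0,0.4,0,0,0.04,-0.025,-0.08,0,0.4,0,0,0.04,-0.037,-0.11,0,0.4,0,0,0.04,-0.037,-0.11,-0.04,0.4,0,0,0.04,-0.037,-0.11,-0.08,0.4,0,0,0.04,-0.037,-0.11,-0.12,0.4,0,0,0.04,-0.037,-0.11,-0.135,0.4,0,0,0.04,-0.037,-0.11,-0.135,0.4,0,0,0.04,-0.037,-0.11,-0.135,0.4]}}

```text
time_s: 53.25
tool_pos: [0.3921, -0.1434, 0.0662]
eef_rot: [0.357, 0.934, -0.0, 0.0]
ft_force: [0.4, 0.2, 0.3]
opening: 0.0342
```

```bash
python3 -c "
from h import *
st()
c=snap('scene','s30');cv2.imwrite('pics/s30c.png',cv2.resize(c['img'][120:210,140:260,::-1],(800,600),interpolation=cv2.INTER_CUBIC))
for P in MODEL['bracket']: 
  uv=proj(c,place(P,.399,-.135,np.radians(48)));print(uv.min(0),uv.max(0))
tip=proj(c,[[.391,-.144,.05]]);print(tip)"
```

```text
t 53.25 pos [ 0.3921 -0.1434  0.0662] jaw 48.13 tilt [ 0.0005 -0.001 ] F [0.4 0.2 0.3] open 0.0342 j7 1.59
[184.14826754 171.16982898] [197.14203935 180.01167305]
[183.47803615 166.26001472] [190.62002844 177.66804533]
[[185.82583251 162.20511523]]
```

View pics/s30c.png

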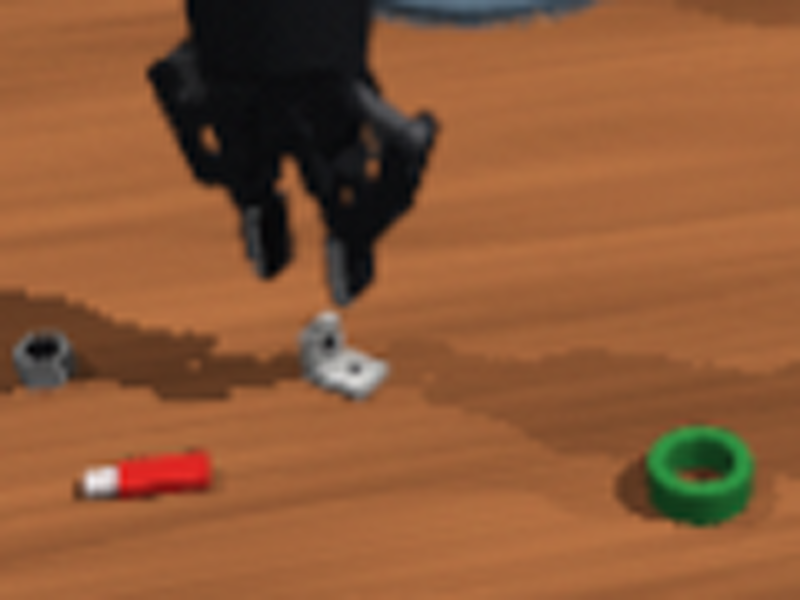

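Request:
{"name": "servo_tool", "arguments": {"steps": [0,0,0,0,0,-0.02,0.4,0,0,0,0,0,-0.037,0.4,0,0,0,0,0,-0.037,0.4,0,0,0,0,0,-0.037,0,0,0,0,0,0,-0.037,0,0,0,0,0,0,-0.037,0,0,0,0,0,0,-0.037,0,0,0,0,0,0,-0.037,0]}}

```text
time_s: 54.1
tool_pos: [0.393, -0.143, 0.0303]
eef_rot: [0.357, 0.934, 0.001, 0.001]
ft_force: [-0.4, 0.1, 5.2]
opening: 0.0067
```

Request:
{"name": "servo_tool", "arguments": {"steps": [0,0,0,0,0,0.04,0,0,0,0,0,0,0.08,0,0,0,0,0,0,0.12,0,0,0,0,0,0,0.165,0,0,0,0,0.03,0.03,0.172,0,0,0,0,0.05,0.07,0.172,0,0,0,0,0.06,0.11,0.172,0,0,0,0,0.06,0.15,0.172,0,0,0,0,0.06,0.19,0.172,0,0,0,0,0.06,0.23,0.172,0]}}

```text
time_s: 55.1
tool_pos: [0.4514, 0.0887, 0.2015]
eef_rot: [0.358, 0.934, 0.001, -0.0]
ft_force: [0.5, 0.6, 0.7]
opening: 0.0068
```

Request:
{"name": "servo_tool", "arguments": {"steps": [0,0,0,0,0.04,0,0,0,0,0,0,0.08,0,0,0,0,0,0,0.13,0,0,0,0,0,0,0.18,0,0,0,0,0,0,0.23,0,0,0,0,0,0,0.27,0,0,0,0,0,0,0.306,0,0,0,0,0,0,0.306,0,0,0,0,0,0,0.306,0,0,0,0,0,0,0.306,0,0]}}

```text
time_s: 56.1
tool_pos: [0.452, 0.3914, 0.2013]
eef_rot: [0.358, 0.934, -0.0, 0.0]
ft_force: [0.2, 0.2, -0.5]
opening: 0.0069
```

```bash
python3 -c "
from h import *
st()
c=snap('scene','s31');cv2.imwrite('pics/s31c.png',cv2.resize(c['img'][70:190,300:460,::-1],(800,600),interpolation=cv2.INTER_CUBIC))
c=snap('top','t31');cv2.imwrite('pics/t31c.png',cv2.resize(c['img'][:,:,::-1],(800,600),interpolation=cv2.INTER_CUBIC))"
```

```text
t 56.1 pos [0.452  0.3914 0.2013] jaw 48.01 tilt [ 0.0005 -0.0005] F [ 0.2  0.2 -0.5] open 0.0069 j7 0.39
```

View pics/s31c.png

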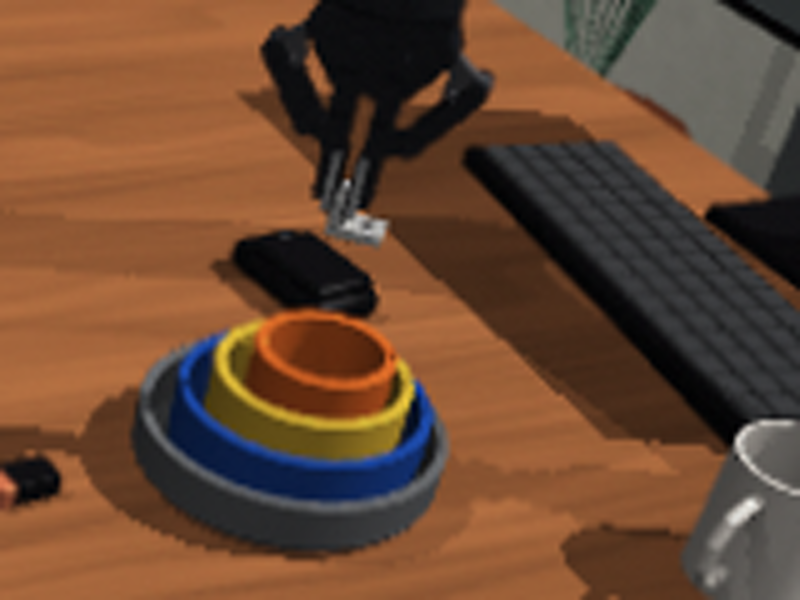

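View pics/t31c.png

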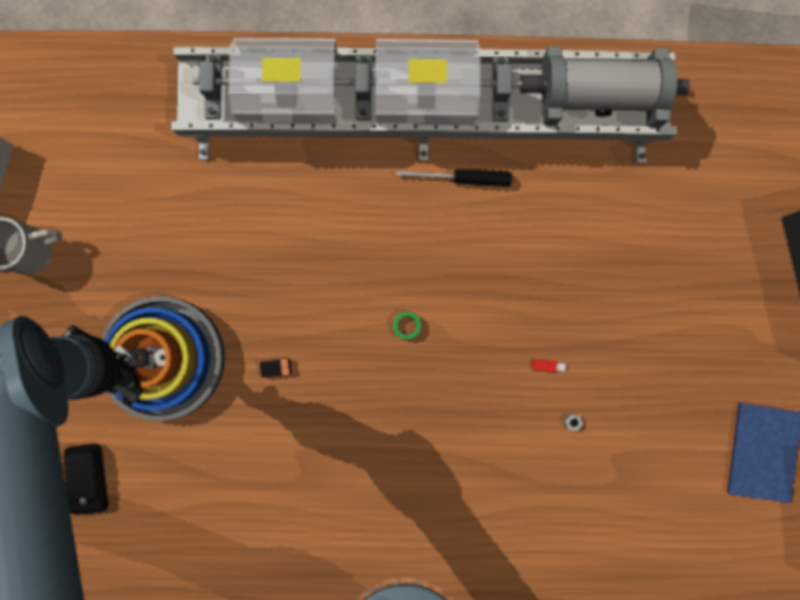

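Request:
{"name": "servo_tool", "arguments": {"steps": [0,0,0,0.003,0.003,-0.03,0,0,0,0,0.003,0.003,-0.06,0,0,0,0,0.003,0.003,-0.09,0,0,0,0,0.003,0.003,-0.105,0,0,0,0,0.003,0.003,-0.114,0,0,0,0,0.003,0.003,-0.114,0,0,0,0,0.003,0.003,-0.114,0]}}

```text
time_s: 56.9
tool_pos: [0.4555, 0.3964, 0.088]
eef_rot: [0.358, 0.934, 0.001, 0.0]
ft_force: [0.2, 0.2, 0.7]
opening: 0.0065
```

Request:
{"name": "servo_tool", "arguments": {"steps": [0,0,0,0,0,0,0.2,0,0,0,0,0,0,0.2,0,0,0,0,0,0,0.2,0,0,0,0,0,0.04,0.2,0,0,0,0,0,0.08,0.2,0,0,0,0,0,0.114,0.5,0,0,0,0,-0.05,0.114,0.5,0,0,0,0,-0.1,0.114,0.5,0,0,0,0,-0.15,0.114,0.5,0,0,0,0,-0.2,0.114,0.5]}}

```text
time_s: 57.9
tool_pos: [0.4544, 0.1943, 0.2011]
eef_rot: [0.357, 0.934, 0.001, 0.0]
ft_force: [0.2, -0.4, 0.9]
opening: 0.0426
```

```bash
python3 -c "
from h import *
st()
c,o=measure(['nut'],save='t32');print(o);cv2.imwrite('pics/t32c.png',cv2.resize(c['img'][190:265,50:150,::-1],(800,600),interpolation=cv2.INTER_CUBIC))"
```

```text
t 57.9 pos [0.4544 0.1943 0.2011] jaw 48.14 tilt [0.0005 0.001 ] F [ 0.2 -0.4  0.9] open 0.0426 j7 0.58
{'nut': (array([ 362.4, -268.1,   -2.4]), np.float64(0.886))}
```

View pics/t32c.png

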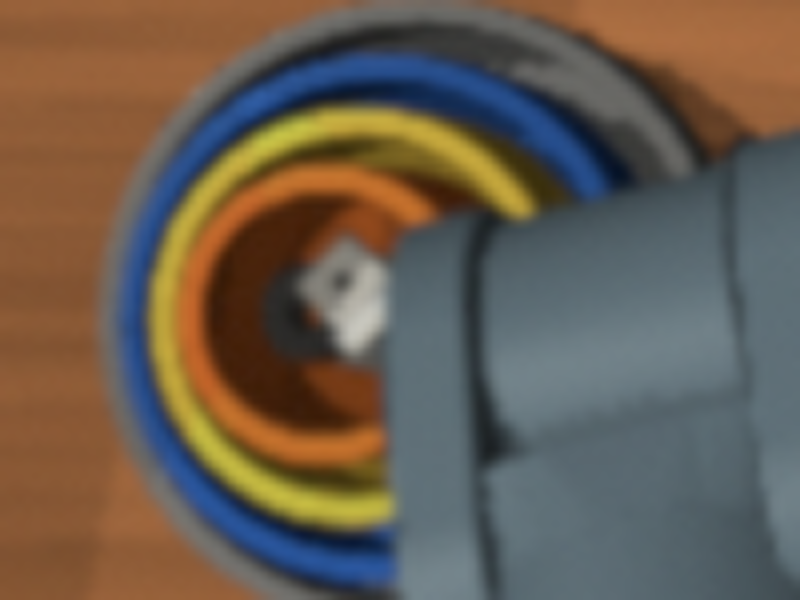

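Request:
{"name": "servo_tool", "arguments": {"steps": [0,0,0.1,0,-0.05,0,0.5,0,0,0.1,0,-0.1,0,0.5,0,0,0.1,0,-0.15,0,0.5,0,0,0.1,0,-0.2,0,0.5,0,0,0.1,-0.01,-0.25,0,0.5,0,0,0.1,-0.02,-0.3,0,0.5,0,0,0.1,-0.035,-0.345,0,0.5,0,0,0.1,-0.055,-0.39,0,0.5,0,0,0.1,-0.075,-0.43,0,0.5,0,0,0.1,-0.0915,-0.463,0,0.5]}}

```text
time_s: 58.95
tool_pos: [0.3617, -0.269, 0.2012]
eef_rot: [0.311, 0.95, 0.001, 0.001]
ft_force: [1.4, -0.5, 0.6]
opening: 0.0429
```

Request:
{"name": "servo_tool", "arguments": {"steps": [0,0,0,0,0,-0.03,0.55,0,0,0,0,0,-0.07,0.55,0,0,0,0,0,-0.11,0.55,0,0,0,0,0,-0.13,0.55,0,0,0,0,0,-0.13,0.55,0,0,0,0,0,-0.13,0.55]}}

```text
time_s: 59.55
tool_pos: [0.3631, -0.2674, 0.0713]
eef_rot: [0.31, 0.951, -0.0, 0.0]
ft_force: [-0.1, 0.1, 0.1]
opening: 0.0472
```

```bash
python3 -c "
from h import *
st()
c=snap('scene','s33');cv2.imwrite('pics/s33c.png',cv2.resize(c['img'][120:210,90:210,::-1],(800,600),interpolation=cv2.INTER_CUBIC))
c=snap('top','t33');cv2.imwrite('pics/t33c.png',cv2.resize(c['img'][190:265,50:150,::-1],(800,600),interpolation=cv2.INTER_CUBIC))"
```

```text
t 59.55 pos [ 0.3631 -0.2674  0.0713] jaw 53.82 tilt [ 0.0001 -0.0006] F [-0.1  0.1  0.1] open 0.0472 j7 1.99
```

View pics/s33c.png

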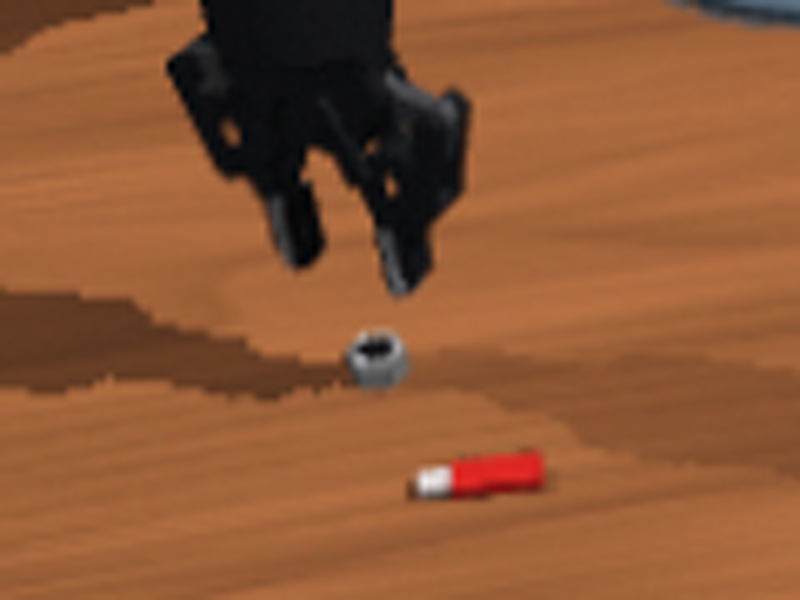

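View pics/t33c.png

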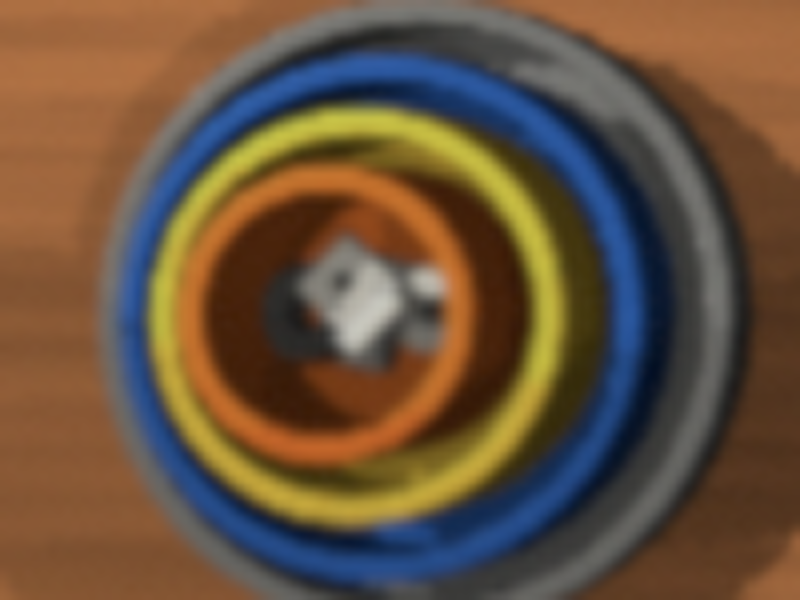

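The bracket is in, resting tilted on the block. Now the nut.

Request:
{"name": "servo_tool", "arguments": {"steps": [0,0,0,0,0,-0.025,0.55,0,0,0,0,0,-0.049,0.55,0,0,0,0,0,-0.049,0.55,0,0,0,0,0,-0.049,0.55,0,0,0,0,0,-0.049,0,0,0,0,0,0,-0.049,0,0,0,0,0,0,-0.049,0,0,0,0,0,0,-0.049,0,0,0,0,0,0,-0.049,0]}}

```text
time_s: 60.55
tool_pos: [0.3642, -0.2675, 0.0234]
eef_rot: [0.31, 0.951, 0.0, 0.001]
ft_force: [-1.4, 1.1, 7.4]
opening: 0.0225
```

Request:
{"name": "servo_tool", "arguments": {"steps": [0,0,0,0,0,0.04,0,0,0,0,0,0,0.08,0,0,0,0,0,0,0.12,0,0,0,0,0,0,0.165,0,0,0,0,0.03,0.03,0.18,0,0,0,0,0.055,0.07,0.18,0,0,0,0,0.08,0.11,0.18,0,0,0,0,0.09,0.155,0.18,0,0,0,0,0.092,0.2,0.18,0,0,0,0,0.092,0.25,0.18,0]}}

```text
time_s: 61.55
tool_pos: [0.4553, -0.016, 0.2024]
eef_rot: [0.311, 0.95, 0.001, 0.001]
ft_force: [0.0, 0.7, -0.5]
opening: 0.0226
```

Request:
{"name": "servo_tool", "arguments": {"steps": [0,0,0,0,0.05,0,0,0,0,0,0,0.1,0,0,0,0,0,0,0.15,0,0,0,0,0,0,0.2,0,0,0,0,0,0,0.25,0,0,0,0,0,0,0.3,0,0,0,0,0,0,0.35,0,0,0,0,0,0,0.39,0,0,0,0,0,-0.001,0.42,0,0,0,0,0,-0.001,0.42,0,0]}}

```text
time_s: 62.55
tool_pos: [0.4518, 0.4103, 0.202]
eef_rot: [0.305, 0.952, 0.001, 0.0]
ft_force: [-0.6, -0.3, -0.1]
opening: 0.0224
```

Request:
{"name": "servo_tool", "arguments": {"steps": [0,0,0,0,0,0,0,0,0,0,0,0,0,0,0,0,0,0,0,0,0]}}

```text
time_s: 62.85
tool_pos: [0.4545, 0.401, 0.2022]
eef_rot: [0.312, 0.95, 0.0, -0.0]
ft_force: [0.6, -0.3, -0.1]
opening: 0.0225
```

```bash
python3 -c "
from h import *
st()
c=snap('scene','s34');cv2.imwrite('pics/s34c.png',cv2.resize(c['img'][70:190,300:460,::-1],(800,600),interpolation=cv2.INTER_CUBIC))"
```

```text
t 62.85 pos [0.4545 0.401  0.2022] jaw 53.67 tilt [-0.0001  0.0001] F [ 0.6 -0.3 -0.1] open 0.0225 j7 0.58
```

View pics/s34c.png

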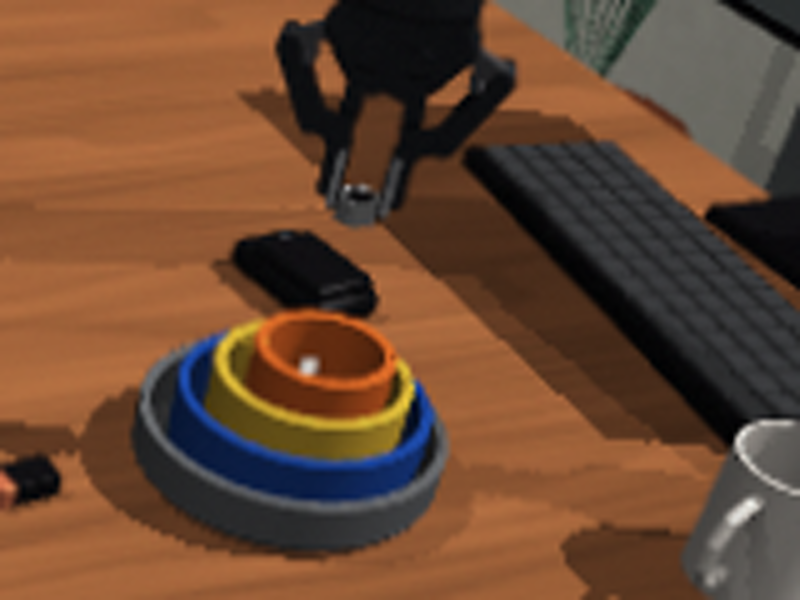

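Request:
{"name": "servo_tool", "arguments": {"steps": [0,0,0,0.002,0.005,-0.03,0,0,0,0,0.002,0.005,-0.06,0,0,0,0,0.002,0.005,-0.085,0,0,0,0,0.002,0.005,-0.1,0,0,0,0,0.002,0.005,-0.108,0,0,0,0,0.002,0.005,-0.108,0,0,0,0,0.002,0.005,-0.108,0]}}

```text
time_s: 63.6
tool_pos: [0.4568, 0.4088, 0.0973]
eef_rot: [0.311, 0.951, 0.001, -0.001]
ft_force: [-5.1, -1.8, 11.7]
opening: 0.0222
```

Request:
{"name": "servo_tool", "arguments": {"steps": [0,0,0,0,0,0,0.36,0,0,0,0,0,0,0.36,0,0,0,0,0,0,0.36,0,0,0,0,0,0.04,0.36,0,0,0,0,0,0.08,0.36,0,0,0,0,0,0.114,0.5,0,0,0,0,-0.05,0.114,0.5,0,0,0,0,-0.1,0.114,0.5,0,0,0,0,-0.15,0.114,0.5,0,0,0,0,-0.2,0.114,0.5]}}

```text
time_s: 64.6
tool_pos: [0.4557, 0.2059, 0.2075]
eef_rot: [0.31, 0.951, -0.0, -0.0]
ft_force: [0.6, -0.8, 0.3]
opening: 0.0425
```

Request:
{"name": "servo_tool", "arguments": {"steps": [0,0,0,0,-0.05,0,0.5,0,0,0,0,-0.1,0,0.5,0,0,0,0,-0.15,0,0.5,0,0,0,0,-0.2,0,0.5,0,0,0,0,-0.25,0,0.5,0,0,0,0,-0.25,0,0.5]}}

```text
time_s: 65.2
tool_pos: [0.4546, -0.0515, 0.208]
eef_rot: [0.318, 0.948, -0.0, 0.001]
ft_force: [0.2, 0.1, -0.7]
opening: 0.0426
```

```bash
python3 -c "
from h import *
st()
c=snap('top','t35');cv2.imwrite('pics/t35c.png',cv2.resize(c['img'][190:265,50:150,::-1],(800,600),interpolation=cv2.INTER_CUBIC));cv2.imwrite('pics/t35d.png',cv2.resize(c['img'][:,:,::-1],(800,600),interpolation=cv2.INTER_CUBIC))
c=snap('scene','s35');cv2.imwrite('pics/s35c.png',cv2.resize(c['img'][110:185,320:420,::-1],(800,600),interpolation=cv2.INTER_CUBIC))"
```

```text
t 65.2 pos [ 0.4546 -0.0515  0.208 ] jaw 52.9 tilt [ 0.0009 -0.0008] F [ 0.2  0.1 -0.7] open 0.0426 j7 1.14
```

View pics/t35c.png

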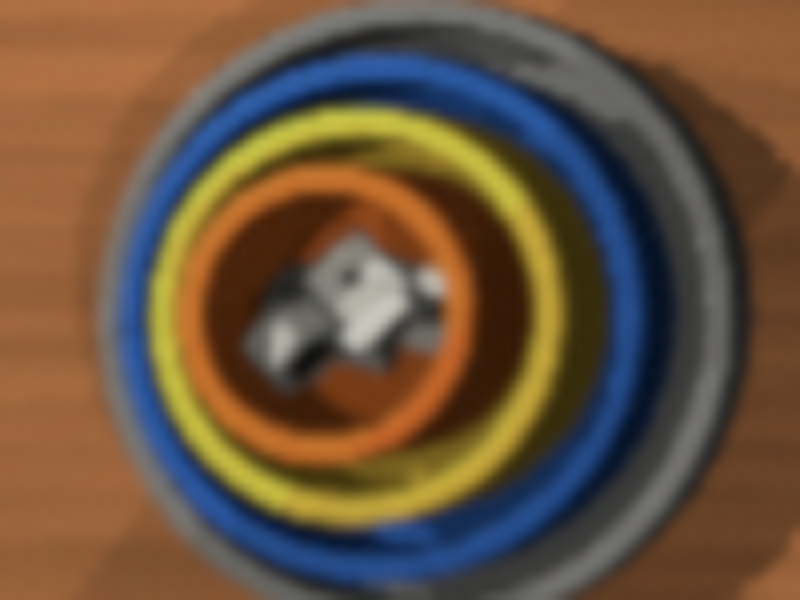

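View pics/t35d.png

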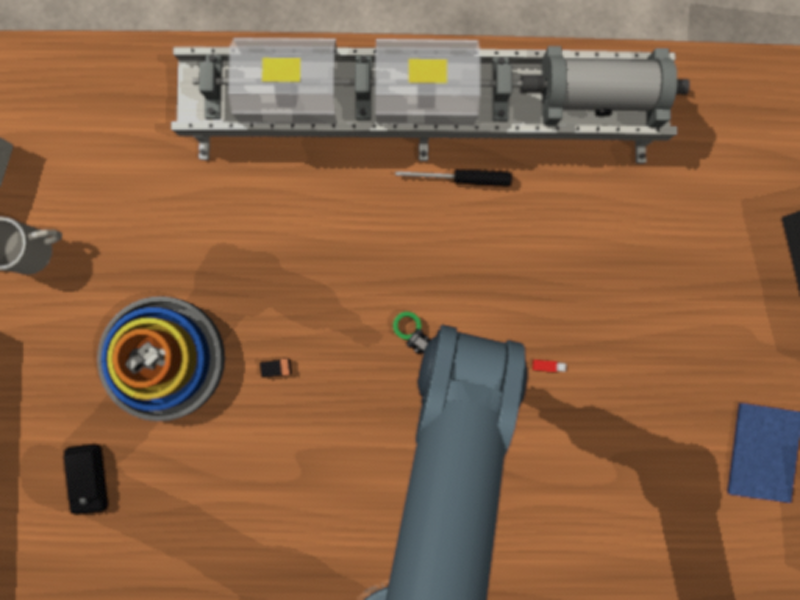

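View pics/s35c.png

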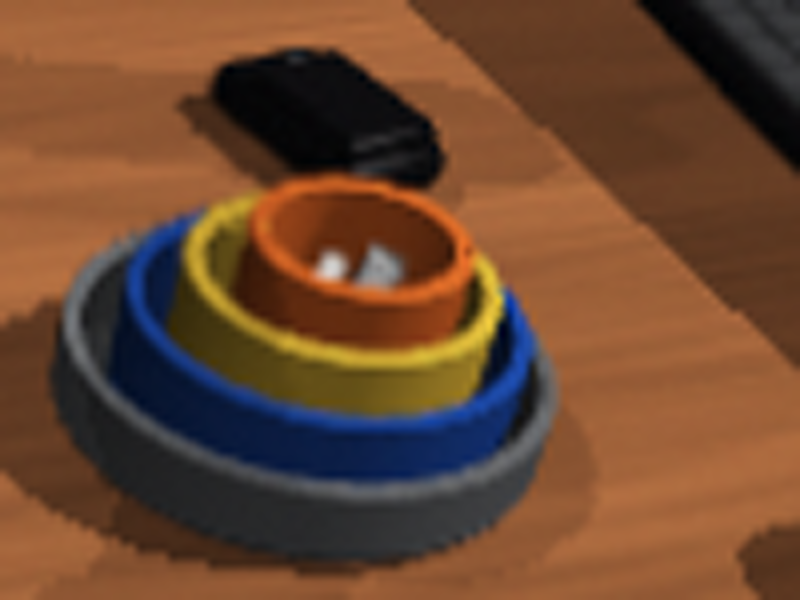

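All five fittings are in the orange bowl below its rim. Before handing in I'll check the bowls are level and the bystanders haven't moved.

Run:
```python
from h import *
z=dict(bowl_large=0,bowl_medium=.005,bowl_small=.01,bowl_tiny=.015)
pos=dict(bowl_large=(.4567,.3931),bowl_medium=(.4565,.3985),bowl_small=(.457,.400),bowl_tiny=(.458,.4015))
ims=[]
for n,(u,v) in (("top",(50,185)),("scene",(320,110))):
    c=snap(n); i=cv2.resize(c["img"][v:v+80,u:u+100],(800,640),interpolation=cv2.INTER_CUBIC)
    for b in BOWL:
        R,h=BOWL[b]
        p=(proj(c,ring(R,h)+[*pos[b],z[b]])-[u,v]+.5)*8
        cv2.polylines(i,[p.round().astype(np.int32)],True,(255,0,255),1)
    ims.append(i)
    if n=="top":
        a=cv2.imread("pics/top0.png").astype(int)[:,:,::-1]; H=hsv(c).astype(int); H0=cv2.cvtColor(a.astype(np.uint8),cv2.COLOR_RGB2HSV).astype(int)
        for nm,(x0,y0,x1,y1),f in (("tape",(240,190,285,220),lambda H:(abs(H[...,0]-65)<20)&(H[...,1]>120)),("stick",(335,225,358,245),lambda H:((H[...,0]<6)|(H[...,0]>174))&(H[...,1]>190)),("battery",(160,225,195,245),lambda H:H[...,2]<40),("driver",(245,100,335,125),lambda H:H[...,2]<45)):
            print(nm,[np.argwhere(f(q[y0:y1,x0:x1])).mean(0).round(2) for q in(H0,H)])
cv2.imwrite("pics/chk.png",cv2.resize(np.hstack(ims)[:,:,::-1],(800,320)))
cv2.imwrite("pics/chk2.png",cv2.resize(ims[1][:,:,::-1],(750,600)))
```

```text
tape [array([17.96, 20.29]), array([16.1 , 19.72])]
stick [array([ 8.59, 12.68]), array([ 8.59, 12.68])]
battery [array([10.67, 12.93]), array([10.67, 12.93])]
driver [array([13.37, 63.94]), array([13.39, 63.87])]
```

View pics/chk.png

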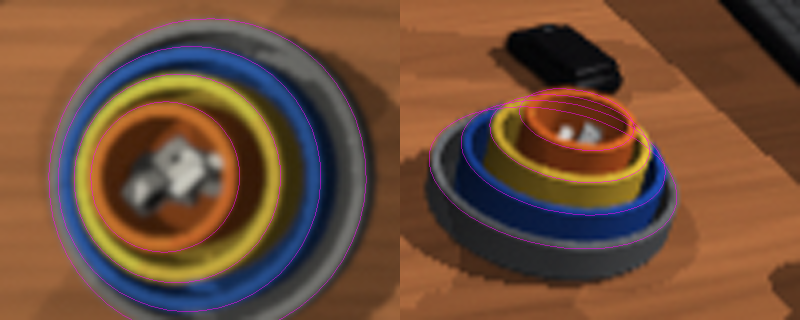

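View pics/chk2.png

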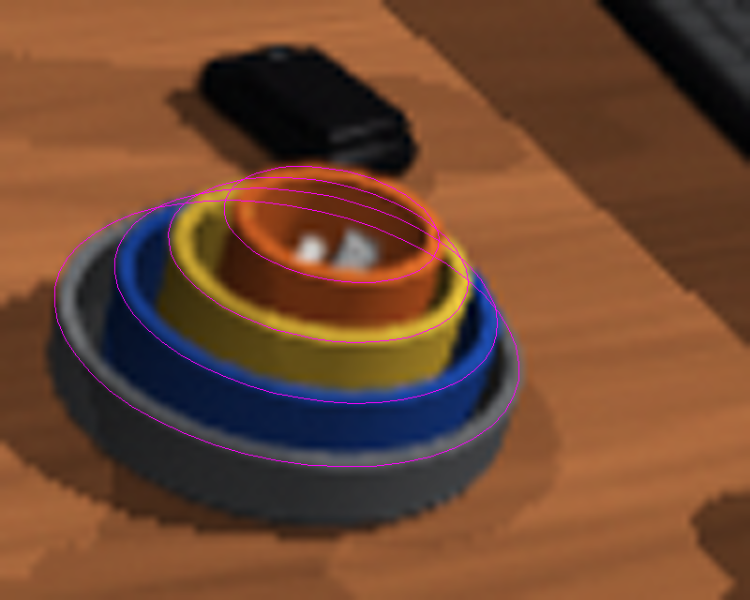

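Run:
```python
from h import *
f=lambda im:np.argwhere((lambda H:(abs(H[...,0]-65)<20)&(H[...,1]>120))(cv2.cvtColor(im,cv2.COLOR_BGR2HSV).astype(int))[190:220,240:285]).mean(0).round(2)
print(f(cv2.imread("pics/top0.png")),f(cv2.imread("pics/t31.png")))
st(); print(bot.hand_in())
```

```text
[17.96 20.29] [17.97 20.42]
t 65.4 pos [ 0.4559 -0.0408  0.2076] jaw 53.92 tilt [-0.0004  0.0004] F [0.5 0.2 0.3] open 0.0429 j7 1.14
the job is handed in; nothing more can be done
None
```

The job is handed in at 65 s: the four bowls are nested in order (grey, blue, yellow, orange), and all five fittings I found are in the orange bowl. The fittings are the block, coupling, collar, bracket and nut. There was no brass weight; the grey bowl was empty at the start.

- **Restack:** the coupling first landed standing on the block and the collar on top of it. I took the collar out to the bench, set the coupling on the floor beside the block, and put the collar back.
- **Nut release:** the nut touched the parts below at about 12 N before I let it go, and it ended up tilted.
- **Bowls and fittings:** in the last pictures all four rims match the outlines expected for level, seated bowls in both views. In the side view they are up to about 3 mm off, most on the orange rim. All the fittings lie below the orange rim.
- **Bystanders:** the memory stick, battery and screwdriver were unmoved. The gripper partly hid the tape in the last picture, so its reading there was off. A picture from 9 s earlier shows it in place.
- **Fit error:** my automatic fit for the nested orange bowl was about 4 mm off sideways, because the yellow bowl hides its foot. I read its rim directly instead.
- **Knock:** I saw no sign of anything being knocked aside during the run.

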